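# Put the microscope kit away in its fitted tray

## Task

The lesson is over: put the microscope kit back in its fitted tray. Set the specimen jar, the eyepiece, the slide box and the magnifying glass each into the foam cut-out made for it, right down on the floor of the cut-out, the jar lid up and the eyepiece barrel down. There is glass in all of them, so set them down rather than drop them, and leave the brush pot where it stands.

Things in the scene. Friction and masses are not known exactly. Their poses are not given: they have to be found in the camera images.
- jar: specimen jar standing upright: clear glass with pebbles inside and a dark screw lid, round, 54 mm across, 72 mm tall (the lid is the top 16 mm, also 54 across). Origin: centre of its underside; z up. About 0.16 kg. The four loose things stand on a grey mat 2 mm thick on one side of the desk, left or right; the tray is on the other side.
- eyepiece: microscope eyepiece standing on its barrel: steel barrel 23 mm across (bottom 26 mm), above it a black round head 33 to 35 mm across; 57 mm tall in all. Origin: centre of its underside; z up. About 0.09 kg. It tips over if knocked: take it by the head.
- slidebox: closed off-white box for microscope slides lying flat: 88 mm long (its x) by 44 mm wide (its y) by 36 mm high, a pale paper label on top. The same either way round. Origin: centre of its underside; z up. About 0.12 kg.
- magnifier: hand magnifying glass lying flat: steel-rimmed lens 56 mm across and 12 mm high, centred 30 mm from the origin along its +x; black squared handle 18 mm wide and 18 mm high along its x axis, from x = -58 to -5 mm; 116 mm long in all. Grip the handle, e.g. at x = -20 mm. Origin: on the underside, at mid-length; z up. About 0.08 kg.
- jar_insert: dark foam insert, 147 mm (its x) by 107 mm (its y) by 34 mm thick, fixed in the grey tray, with a large round cut-out 70 mm across and 22 mm deep at its centre, pale floor, for the jar. Origin: centre of its underside, 4 mm above the desk; cut-out floor 12 mm above it, foam top 34 mm, flush with the tray rim. The four inserts lie 2 by 2 in any arrangement, turned alike.
- eyepiece_insert: dark foam insert like the jar's, with a small round cut-out 42 mm across and 22 mm deep at its centre, for the eyepiece (barrel down). Origin: centre of its underside; floor of the cut-out 12 mm above it, foam top 34 mm above it.
- slidebox_insert: dark foam insert like the jar's, with a rectangular cut-out 102 mm (its x) by 58 mm (its y), 18 mm deep, at its centre, for the slide box. Origin: centre of its underside; floor of the cut-out 16 mm above it, foam top 34 mm above it.
- magnifier_insert: dark foam insert like the jar's, with a keyhole cut-out 10 mm deep for the magnifier: a round bay 70 mm across centred 30 mm from the origin along its +x, and a handle slot 34 mm wide running from it along -x to x = -66 mm. It fits with its origin and x axis over the insert's. Origin: centre of the underside; floor of the cut-out 24 mm above it, foam top 34 mm above it.
- brush_pot: bystander: white plastic pot, 76 mm across and 100 mm tall, holding paint brushes up to 190 mm high; stands loose beyond the work. Origin: centre of its underside.
Not all that is in view belongs to the job. What is shaped like the magnifier but blue or red is not meant.

How it is judged:
At the end, for the whole second after the job is handed in: Each thing is in its own cut-out: origin within 14 mm sideways of the insert's origin and within 4 mm of the cut-out floor's height, tilted under 0.12 rad; slide box and magnifier along the cut-out within 0.35 rad; all released and at rest (under 20 mm/s) (horizontal distance between jar and jar_insert below 0.014 m and z of jar in the frame of jar_insert between 0.008 and 0.016 m and angle between each of jar, eyepiece, slidebox, magnifier's own z axis and vertical below 0.12 rad and linear speed of each of jar, eyepiece, slidebox, magnifier below 0.02 m/s and horizontal distance between eyepiece and eyepiece_insert below 0.014 m and z of eyepiece in the frame of eyepiece_insert between 0.008 and 0.016 m and horizontal distance between slidebox and slidebox_insert below 0.014 m and z of slidebox in the frame of slidebox_insert between 0.012 and 0.02 m and angle between the x axis of slidebox and the x axis of slidebox_insert, either way round below 0.35 rad and horizontal distance between magnifier and magnifier_insert below 0.014 m and z of magnifier in the frame of magnifier_insert between 0.02 and 0.028 m and angle between the x axis of magnifier and the x axis of magnifier_insert, either way round below 0.35 rad); the robot touches nothing.
It fails at once if a thing is dropped: it moves faster than 0.6 m/s (a fall of about 2 cm) with no finger on it ((linear speed of jar above 0.6 m/s and contact force between the fingers and jar below 0.01 N) or (linear speed of eyepiece above 0.6 m/s and contact force between the fingers and eyepiece below 0.01 N) or (linear speed of slidebox above 0.6 m/s and contact force between the fingers and slidebox below 0.01 N) or (linear speed of magnifier above 0.6 m/s and contact force between the fingers and magnifier below 0.01 N)).
It fails at once if the brush pot is pushed more than 25 mm away or knocked over (distance of brush_pot from where it was at the start of the episode above 0.025 m or angle between brush_pot's own z axis and vertical above 0.35 rad).
It also fails if it takes over 115 s, if anything falls off the work surface, if the arm or the gripper's body presses on something with over 40 N, if the wrist force passes 120 N, or if a joint passes its speed limit or range.

## Robot

A 6-joint arm with a two-finger parallel gripper is mounted at the origin on the work surface. World frame = base frame: x ahead of the robot, y to its left, z up, the work surface at z = 0. Lengths are in m, angles in rad, forces in N, time in s.
With the tool pointing down it reaches from about 0.35 to 0.725 m from the base axis. Payload 4.3 kg.
Tool frame: the origin (TCP) lies midway between the tips of the shut fingers; the grasp point (between the pads) lies 19 mm behind it; z points along the fingers, y is the line along which they close (so a half turn about z gives the same grasp; the last joint's range is limited). The gripper opens to 85 mm and grips with 20 to 120 N. Pads are 22 mm wide; open, the fingers measure 114 mm over their backs; the gripper's body (76 mm by 85 mm) begins 54 mm behind the grasp point. The pads swing forward as they close: fully open they stand 13 mm farther back than shut.
Start: joints at [-1.339, 0.377, 0.081, 1.274, 0, 1.46], TCP at [0.193, -0.542, 0.231] pointing down, gripper open.
Joint ranges: [-2.72, 2.72], [-0.84, 1.66], [-1.02, 1.22], [-1.77, 2.12], [-1.37, 1.28], [-3.14, 3.14]. Speed limits (rad/s): [2.57, 2.57, 3.14, 3.14, 3.14, 3.14].

## Interface

Orientations are given as a unit quaternion [x, y, z, w].
In Python, from workcell import bot gives the robot as it stands.
- The arm moves only by the tool step_arm, never from a script. Its argument "steps" is a list of rows, each an object of numbers: "rx", "ry", "rz": the turn, a rotation vector about the tool's x, y, z in rad; "dx", "dy", "dz": the shift along the tool's x, y, z in cm; "jaw": the finger opening in cm, from 0 to 8.54. In form: [{"rx": .., "ry": .., "rz": .., "dx": .., "dy": .., "dz": .., "jaw": ..}, ...]. A call has 1 to 8 rows; each row is the pose to reach, as a shift and turn from the pose commanded when the call began, along the tool's axes at that moment; what a row does not reach only later rows make up. A row lasts 1/12 s, in which the tool goes at most 41.7 mm and 7.16 degrees, less where a joint would pass 70% of its speed; a pose out of reach is approached as far as the arm can. A call with a gripper value outside its range is refused whole. The fingers move at their own pace and stop on an object; "grip_force" is the grip in N (left out, the last holds). Time passes only in rows, so rows that repeat a pose let the fingers close. It gives the time, the measured TCP pose, the force, the opening and the grip force at its end, in the units of the state.
- bot.state(): the state, without advancing time (a new reading comes with each control period).
- bot.read_camera(name): name is "side" or "top" or "wrist"; returns a dict with "frame" (420x560x3 uint8, red, green, blue), "fx", "fy", "cx", "cy" (pixels), "view" (4x4, takes a point from world to camera coordinates). Camera axes: x right, y down, z forward; pixel columns grow to the right and rows downward; lengths in m; the calibration is good to about 2 mm. A picture is of the moment at which its call begins. There is no depth.
- bot.hand_in(): hands the job in; it is judged then, once.
The state is a dict: "t": time; "joint_positions": joint angles; "joint_velocities": joint speeds; "joint_efforts": joint torques, N m; "tool_pos": TCP position; "orientation": TCP orientation; "contact_force": force on the tool from outside, world axes, zero at the start; "wrist_torque": the same for the moment, N m; "opening": opening from 0.0 (shut) to 1.0 (fully open); "grip_force": force on a finger pad.
Only numpy, scipy, OpenCV 4.12 (cv2) and the standard library are available. Lean on these libraries where they do the work, as an engineer would, in place of code of your own. Each camera call takes 0.05 s, during which the arm holds its last target. There are 200 camera calls.

## Working session

There is one attempt and no reset: what is moved stays moved. The work goes in short steps, Python scripts to look and compute and a tool call to move; the robot and the scene stay as the last step left them, time stands still between calls to the robot, and variables do not carry over. Pictures are saved under pics/ and viewed, at most 14 in all, crops included, and the job is handed in when it is done.

Besides the shell and the picture viewer there is one more tool, called after "Request:" by a JSON object that holds its "api" and its "payload". step_arm: Moves the arm, as the interface text tells. Its arguments: {"type":"object","properties":{"steps":{"type":"array","items":{"type":"object","properties":{"rx":{"type":"number"},"ry":{"type":"number"},"rz":{"type":"number"},"dx":{"type":"number"},"dy":{"type":"number"},"dz":{"type":"number"},"jaw":{"type":"number"}}}},"grip_force":{"type":"number"}},"required":["steps"]}

```bash
mkdir -p pics; ls
cat > h.py <<'E'
import numpy as np, cv2
from workcell import bot
from scipy.spatial.transform import Rotation as R
def cam(n,save=None):
    c=bot.read_camera(n); c['frame']=np.asarray(c['frame']); c['view']=np.asarray(c['view'])
    if save: cv2.imwrite('pics/'+save,c['frame'][:,:,::-1])
    return c
def px2w(c,u,v,z):
    V=c['view'];Rm=V[:3,:3];o=-Rm.T@V[:3,3]
    d=Rm.T@np.array([(u-c['cx'])/c['fx'],(v-c['cy'])/c['fy'],1])
    return o+d*(z-o[2])/d[2]
def w2px(c,p):
    q=c['view'][:3,:3]@np.asarray(p)+c['view'][:3,3]
    return q[0]/q[2]*c['fx']+c['cx'],q[1]/q[2]*c['fy']+c['cy']
E
python3 - <<'E'
from h import *
import pickle
d={n:cam(n,n+'0.png') for n in('top','side')}
pickle.dump(d,open('cams.pkl','wb'))
for n in d:
    c=d[n];print(n,c['fx'],c['cx'],c['cy'],np.round(-c['view'][:3,:3].T@c['view'][:3,3],3),np.round(c['view'][:3,:3],2).tolist())
s=bot.state();print(s)
E
```

```text
pics
top 499.69191283087446 281.61025113117967 210.92644451208218 [0.472 0.072 1.083] [[-0.03, -1.0, -0.03], [-1.0, 0.03, -0.07], [0.07, 0.02, -1.0]]
side 401.70701562872847 278.50720323982887 208.72087122627633 [0.377 0.923 0.697] [[-0.98, -0.21, 0.01], [-0.14, 0.6, -0.79], [0.16, -0.77, -0.61]]
{'t': 0.1, 'joint_positions': array([-1.33930955e+00,  3.78029409e-01,  7.97995144e-02,  1.27441015e+00,
        1.52549528e-05,  1.46046649e+00]), 'joint_velocities': array([-0.00188965, -0.00130615,  0.00273498, -0.00076391, -0.00189316,
       -0.00166646]), 'joint_efforts': array([ 5.96507689e-04, -4.64693177e+01,  2.70583087e+01,  1.20422576e-02,
       -9.26183725e-05,  1.32206907e-06]), 'tool_pos': array([ 0.19260088, -0.54117394,  0.23044731]), 'orientation': array([ 9.85430274e-01,  1.70077411e-01, -4.81971653e-05, -9.20629643e-04]), 'contact_force': array([ 0.58391275,  0.63468643, -0.15587461]), 'wrist_torque': array([-0.00264633, -0.03719146, -0.01939844]), 'grip_force': 0.0, 'opening': 1.0033123676085978}
```

View pics/top0.png

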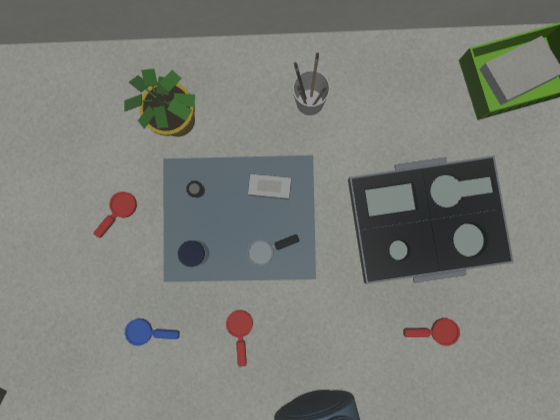

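View pics/side0.png

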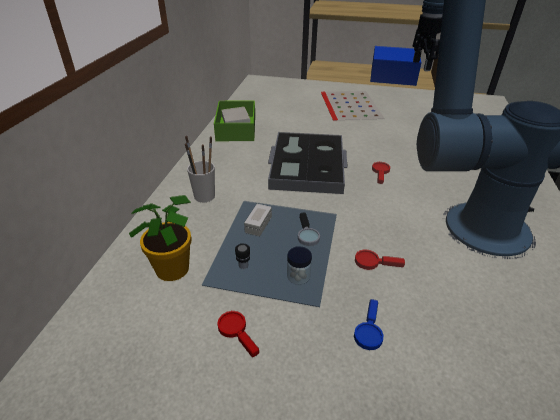

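The four targets on the mat in top0: jar (191,253), eyepiece (195,188), slide box (269,186), and the clear magnifier with a black handle, lens (261,252) and handle (287,242). The lookalikes are red at (123,204), (240,323) and (446,332), and blue at (138,332). The black-handled, steel-rimmed one fits the description. The cut-outs are slide box (390,200), magnifier (445,191) with its slot to the right, eyepiece (398,250) and jar (468,240).

```bash
cat > m.py <<'E'
from h import *
import pickle
c=pickle.load(open('cams.pkl','rb'))['top'];f=c['frame']
crop=cv2.resize(f[145:295,155:325],None,fx=4.7,fy=4,interpolation=cv2.INTER_CUBIC)
a=cv2.resize(f[150:290,155:325],None,fx=4,fy=4,interpolation=cv2.INTER_CUBIC)
cv2.imwrite('pics/crop_obj.png',a[:,:,::-1])
g=cv2.cvtColor(f,cv2.COLOR_RGB2GRAY)
def blobs(mask,x0,y0,x1,y1,amin=80):
    m=np.zeros_like(mask,np.uint8);m[y0:y1,x0:x1]=mask[y0:y1,x0:x1]
    n,l,s,ce=cv2.connectedComponentsWithStats(m)
    for i in range(1,n):
        if s[i,4]>=amin:
            r=cv2.minAreaRect(np.argwhere(l==i)[:,::-1].astype(np.float32))
            print(s[i],np.round(ce[i],1),[np.round(x,1) for x in r], 'gray',g[l==i].mean().round())
print('mat gray',f[170,230],'foam',f[260,430],'floor',f[240,468],'box',f[178,260],'lens',f[252,261])
print('floors');blobs(g>90,365,170,500,268)
print('bright mat');blobs(g>115,168,160,310,275,30)
print('dark mat');blobs(g<45,168,160,310,275,30)
E
python3 m.py
```

```text
mat gray [ 93 105 111] foam [45 46 47] floor [125 136 131] box [149 150 149] lens [127 135 137]
floors
[365 170  40   6 142] [379.  171.7] [array([384.5, 172.5]), array([ 5., 39.]), np.float64(90.0)] gray 124.0
[ 430  175   63   33 1284] [457.1 189.1] [array([460.4, 187.1]), array([32. , 60.9]), np.float64(76.0)] gray 130.0
[ 365  183   50   33 1242] [389.7 199.4] [array([389.7, 199.4]), array([26.7, 46.7]), np.float64(81.6)] gray 131.0
[453 224  30  33 757] [467.9 239.7] [array([467.8, 239.8]), array([30.4, 29.7]), np.float64(45.0)] gray 130.0
[389 240  18  20 270] [397.8 249.8] [array([397.5, 249.5]), array([19., 17.]), np.float64(90.0)] gray 131.0
[469 263  31   5  87] [488.2 265.8] [array([484., 265.]), array([ 4., 30.]), np.float64(90.0)] gray 119.0
bright mat
[248 174  43  24 865] [269.1 185.6] [array([269.1, 185.5]), array([41.2, 21.4]), np.float64(5.7)] gray 142.0
[249 241  23  24 437] [260.2 252.4] [array([260. , 252.5]), array([23., 22.]), np.float64(90.0)] gray 131.0
dark mat
```

View pics/crop_obj.png

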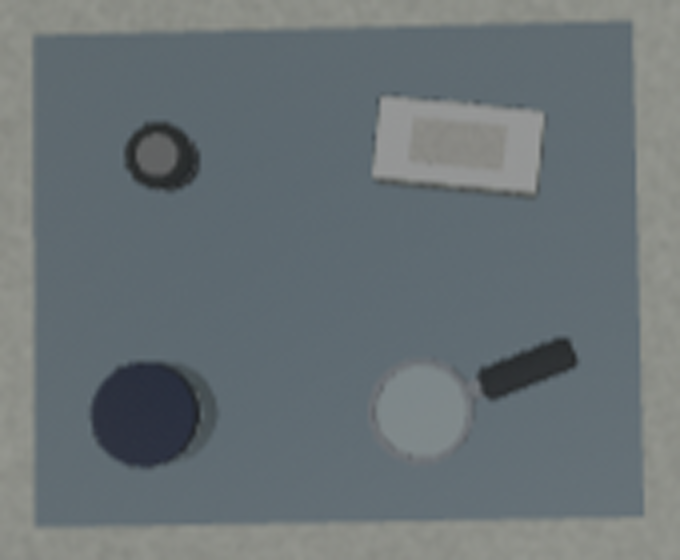

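The crop confirms the objects. The lid is centred at crop (145,414), the eyepiece top disc at (157,154), the slide box at (458,145), the clear lens with steel rim at (422,410) and its black handle at (528,369).

```bash
cat > loc.py <<'E'
from h import *
import pickle
c=pickle.load(open('cams.pkl','rb'))['top']
P=lambda u,v,z:px2w(c,u,v,z)[:2]
q=lambda u,v:((u-1.5)/4+155,(v-1.5)/4+150)
pr=lambda n,x:print(n,np.round(x,4))
pr('jar',P(*q(144.5,414),.074)); pr('jar diam',np.linalg.norm(P(*q(91,414),.074)-P(*q(198,414),.074)))
pr('eye',P(*q(157,154),.058)); 
pr('box',P(269.1,185.5,.036))
s=[P(*q(*k),.038) for k in((380,95),(545,112),(538,195),(373,178))]
pr('box sides',[np.linalg.norm(s[i]-s[i-1]) for i in range(4)]);pr('box c',np.mean(s,0));d=s[1]-s[0]+s[2]-s[3];pr('box ang',np.arctan2(d[1],d[0]))
L=P(*q(422,410),.010);H0=P(*q(483,385),.02);H1=P(*q(573,353),.02)
d=L-(H0+H1)/2;th=np.arctan2(d[1],d[0]);d/=np.linalg.norm(d)
pr('mag lens',L);pr('ends rel lens',[np.dot(L-H0,d),np.dot(L-H1,d)]);pr('mag org',L-.03*d);pr('ang',th)
# tray
pr('jarI',P(467.8,239.75,.027));pr('eyeI',P(397.7,249.7,.027));pr('boxI',P(389.7,199.4,.029))
I={'j':P(467.8,239.75,.027),'e':P(397.7,249.7,.027),'b':P(389.7,199.4,.029)}
pr('j-e',np.linalg.norm(I['j']-I['e']));pr('e-b',np.linalg.norm(I['b']-I['e']));
m=I['b']+I['j']-I['e'];pr('magI by parallelogram',m)
d=I['e']-I['j'];pr('dir',np.arctan2(d[1],d[0]));d/=np.linalg.norm(d);pr('predicted lens bay px',w2px(c,[*(m+.03*d),.033]))
pr('lens bay meas',P(445.5,191,.033));pr('pred',m+.03*d)
s=bot.state();print(R.from_quat(s['orientation']).as_matrix().round(3).tolist())
pr('pot',P(311,95,.05))
E
python3 loc.py
```

```text
jar [0.4643 0.2839]
jar diam 0.0544
eye [0.5983 0.2787]
box [0.6016 0.1235]
box sides [0.0442 0.0876 0.0441 0.0874]
box c [0.6006 0.1229]
box ang -1.7053
mag lens [0.4617 0.1478]
ends rel lens [0.0357 0.0864]
mag org [0.4717 0.1195]
ang 1.9084
jarI [ 0.4756 -0.2888]
eyeI [ 0.4589 -0.1422]
boxI [ 0.565  -0.1297]
j-e 0.1475
e-b 0.1068
magI by parallelogram [ 0.5817 -0.2763]
dir 1.6839
predicted lens bay px [445.7608 191.2187]
lens bay meas [ 0.5788 -0.246 ]
pred [ 0.5783 -0.2465]
[[0.942, 0.335, -0.0], [0.335, -0.942, 0.002], [0.0, -0.002, -1.0]]
pot [0.7888 0.0295]
```

Every measurement matches the stated sizes: lid 54.4 mm, box 87.5 × 44 mm, insert pitch 147.5 × 106.8 mm, and the predicted lens bay lands within 1 px. I'll start with the magnifier.

```bash
cat > go.py <<'E'
# usage: go.py x y z psi [x y z psi ...] : moves from the present measured pose, all in present tool axes (cm, rad)
import sys
from h import *
s=bot.state();p=s['tool_pos'];r=R.from_quat(s['orientation'])
print('t',round(s['t'],2),'p',p.round(4),'psi',round(float(np.arctan2(*r.as_matrix()[[1,0],0])),3),'z',r.as_matrix()[:,2].round(3),'open',round(s['opening'],3),'gf',round(s['grip_force'],1),'F',s['contact_force'].round(1))
a=list(map(float,sys.argv[1:]))
for x,y,z,ps in zip(*[iter(a)]*4):
    c,sn=np.cos(ps),np.sin(ps)
    T=R.from_matrix(np.array([[c,sn,0],[sn,-c,0],[0,0,-1.]]))
    print('d',(r.inv().apply(np.array([x,y,z])-p)*100).round(2),'r',(r.inv()*T).as_rotvec().round(3),'q6',round(np.arctan2(y,x)+np.pi-ps,2))
E
python3 go.py .4777 .1025 .15 1.908
```

```text
t 0.1 p [ 0.1926 -0.5412  0.2304] psi 0.342 z [-0.     0.002 -1.   ] open 1.003 gf 0.0 F [ 0.6  0.6 -0.2]
d [ 48.43 -51.07   8.15] r [-1.000e-03 -2.000e-03 -1.566e+00] q6 1.44
```

Request:
{"api": "step_arm", "payload": {"steps": [{"dx": 48.4,"dy": -51.1,"dz": 4,"rz": -1.566,"jaw": 5},{"dx": 48.4,"dy": -51.1,"dz": 4,"rz": -1.566,"jaw": 5},{"dx": 48.4,"dy": -51.1,"dz": 4,"rz": -1.566,"jaw": 5},{"dx": 48.4,"dy": -51.1,"dz": 4,"rz": -1.566,"jaw": 5},{"dx": 48.4,"dy": -51.1,"dz": 4,"rz": -1.566,"jaw": 5},{"dx": 48.4,"dy": -51.1,"dz": 4,"rz": -1.566,"jaw": 5},{"dx": 48.4,"dy": -51.1,"dz": 4,"rz": -1.566,"jaw": 5},{"dx": 48.4,"dy": -51.1,"dz": 4,"rz": -1.566,"jaw": 5}], "grip_force": 40}}

```text
validation failed for argument at $.st...
```

```bash
python3 go.py .4777 .1025 .12 1.908
```

```text
t 0.1 p [ 0.1926 -0.5412  0.2304] psi 0.342 z [-0.     0.002 -1.   ] open 1.003 gf 0.0 F [ 0.6  0.6 -0.2]
d [ 48.43 -51.07  11.15] r [-1.000e-03 -2.000e-03 -1.566e+00] q6 1.44
```

Request:
{"api": "step_arm", "payload": {"steps": [{"rx": 0,"ry": 0,"rz": -0.12,"dx": 2.8,"dy": -2.9,"dz": 0.3,"jaw": 5},{"rx": 0,"ry": 0,"rz": -0.24,"dx": 5.6,"dy": -5.8,"dz": 0.6,"jaw": 5}], "grip_force": 40}}

```text
t: 0.27
tool_pos: [0.2258, -0.4687, 0.2242]
orientation: [0.958, 0.288, 0.0, -0.0]
contact_force: [1.5, -0.3, 0.9]
opening: 0.747
grip_force: 0.0
```

Request:
{"api": "step_arm", "payload": {"steps": [{"rx": 0,"ry": 0,"rz": -1.0,"dx": 30,"dy": -20,"dz": 3,"jaw": 5}]}}

```text
t: 0.35
tool_pos: [0.2424, -0.4291, 0.221]
orientation: [0.937, 0.348, 0.0, -0.0]
contact_force: [1.4, -0.2, -0.4]
opening: 0.609
grip_force: 0.0
```

```bash
python3 go.py .4777 .1025 .12 1.908
```

```text
t 0.35 p [ 0.2424 -0.4291  0.221 ] psi 0.711 z [ 0.     0.001 -1.   ] open 0.609 gf 0.0 F [ 1.4 -0.2 -0.4]
d [ 52.51 -24.91  10.14] r [-0.000e+00 -1.000e-03 -1.197e+00] q6 1.44
```

Request:
{"api": "step_arm", "payload": {"steps": [{"rx": 0,"ry": 0,"rz": -1.0,"dx": 42,"dy": -20,"dz": 5,"jaw": 5},{"rx": 0,"ry": 0,"rz": -1.0,"dx": 42,"dy": -20,"dz": 5,"jaw": 5},{"rx": 0,"ry": 0,"rz": -1.0,"dx": 42,"dy": -20,"dz": 5,"jaw": 5},{"rx": 0,"ry": 0,"rz": -1.0,"dx": 42,"dy": -20,"dz": 5,"jaw": 5},{"rx": 0,"ry": 0,"rz": -1.0,"dx": 42,"dy": -20,"dz": 5,"jaw": 5},{"rx": 0,"ry": 0,"rz": -1.0,"dx": 42,"dy": -20,"dz": 5,"jaw": 5},{"rx": 0,"ry": 0,"rz": -1.0,"dx": 42,"dy": -20,"dz": 5,"jaw": 5},{"rx": 0,"ry": 0,"rz": -1.0,"dx": 42,"dy": -20,"dz": 5,"jaw": 5}]}}

```text
t: 1.02
tool_pos: [0.3773, -0.1254, 0.1859]
orientation: [0.655, 0.755, -0.0, 0.0]
contact_force: [0.6, -0.7, 0.3]
opening: 0.581
grip_force: 0.0
```

```bash
python3 go.py .4777 .1025 .10 1.908
```

```text
t 1.02 p [ 0.3773 -0.1254  0.1859] psi 1.713 z [-0. -0. -1.] open 0.581 gf 0.0 F [ 0.6 -0.7  0.3]
d [21.14 13.16  8.59] r [-0.     0.    -0.195] q6 1.44
```

Request:
{"api": "step_arm", "payload": {"steps": [{"rz": -0.195,"dx": 21.1,"dy": 13.2,"dz": 8.6,"jaw": 5},{"rz": -0.195,"dx": 21.1,"dy": 13.2,"dz": 8.6,"jaw": 5},{"rz": -0.195,"dx": 21.1,"dy": 13.2,"dz": 8.6,"jaw": 5},{"rz": -0.195,"dx": 21.1,"dy": 13.2,"dz": 8.6,"jaw": 5},{"rz": -0.195,"dx": 21.1,"dy": 13.2,"dz": 8.6,"jaw": 5},{"rz": -0.195,"dx": 21.1,"dy": 13.2,"dz": 8.6,"jaw": 5},{"rz": -0.195,"dx": 21.1,"dy": 13.2,"dz": 8.6,"jaw": 5},{"rz": -0.195,"dx": 21.1,"dy": 13.2,"dz": 8.6,"jaw": 5}]}}

```text
validation failed for argument at $.st...
```

```bash
python3 go.py .4777 .1025 .05 1.908 .4777 .1025 .012 1.908;  python3 -c "
from h import *
cam('wrist','w1.png')"
```

```text
t 1.02 p [ 0.3773 -0.1254  0.1859] psi 1.713 z [-0. -0. -1.] open 0.581 gf 0.0 F [ 0.6 -0.7  0.3]
d [21.14 13.16 13.59] r [-0.     0.    -0.195] q6 1.44
d [21.14 13.16 17.39] r [-0.     0.    -0.195] q6 1.44
```

View pics/w1.png

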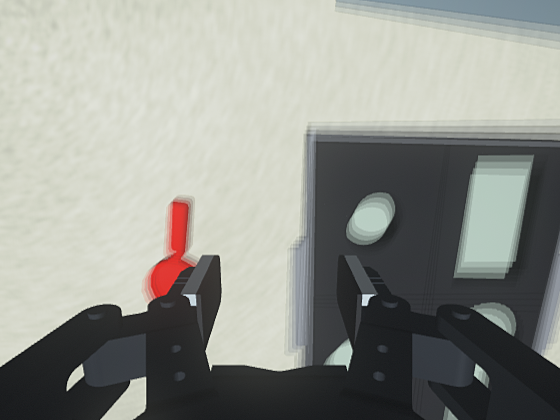

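That call was refused because all seven keys are required. The picture was taken mid-motion: it shows the red decoy near (175,260) and the tray at the right, with eyepiece and slide-box cut-outs at (370,218) and (495,215).

Request:
{"api": "step_arm", "payload": {"steps": [{"rx": 0,"ry": 0,"rz": -0.195,"dx": 21.1,"dy": 13.2,"dz": 8.6,"jaw": 5},{"rx": 0,"ry": 0,"rz": -0.195,"dx": 21.1,"dy": 13.2,"dz": 8.6,"jaw": 5},{"rx": 0,"ry": 0,"rz": -0.195,"dx": 21.1,"dy": 13.2,"dz": 8.6,"jaw": 5},{"rx": 0,"ry": 0,"rz": -0.195,"dx": 21.1,"dy": 13.2,"dz": 8.6,"jaw": 5},{"rx": 0,"ry": 0,"rz": -0.195,"dx": 21.1,"dy": 13.2,"dz": 8.6,"jaw": 5},{"rx": 0,"ry": 0,"rz": -0.195,"dx": 21.1,"dy": 13.2,"dz": 8.6,"jaw": 5},{"rx": 0,"ry": 0,"rz": -0.195,"dx": 21.1,"dy": 13.2,"dz": 8.6,"jaw": 5},{"rx": 0,"ry": 0,"rz": -0.195,"dx": 21.1,"dy": 13.2,"dz": 8.6,"jaw": 5}]}}

```text
t: 1.73
tool_pos: [0.4793, 0.1017, 0.0986]
orientation: [0.579, 0.815, -0.001, -0.001]
contact_force: [-1.1, -0.7, 0.0]
opening: 0.583
grip_force: 0.0
```

Request:
{"api": "step_arm", "payload": {"steps": [{"rx": 0,"ry": 0,"rz": 0,"dx": 0,"dy": 0,"dz": 0,"jaw": 5},{"rx": 0,"ry": 0,"rz": 0,"dx": 0,"dy": 0,"dz": 0,"jaw": 5}]}}

```text
t: 1.9
tool_pos: [0.4789, 0.0983, 0.1004]
orientation: [0.581, 0.814, -0.001, -0.0]
contact_force: [0.0, 0.2, 0.5]
opening: 0.584
grip_force: 0.0
```

```bash
python3 go.py .4777 .1025 .05 1.908 .4777 .1025 .012 1.908;  python3 -c "
from h import *
c=cam('wrist','w2.png')
for p in([.4777,.1025,.02],[.4617,.1478,.01]): print(w2px(c,p))"
```

```text
t 1.9 p [0.4789 0.0983 0.1004] psi 1.901 z [-0.001 -0.001 -1.   ] open 0.584 gf 0.0 F [0.  0.2 0.5]
d [0.44 0.02 5.03] r [-0.001  0.001 -0.007] q6 1.44
d [0.44 0.03 8.83] r [-0.001  0.001 -0.007] q6 1.44
(np.float64(277.6788561100235), np.float64(214.29341263267054))
(np.float64(276.9086650117797), np.float64(138.69344492149042))
```

View pics/w2.png

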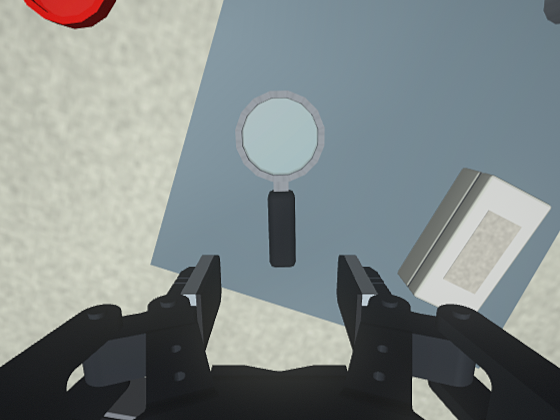

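The lens is at (280,137) against a predicted (277,139), and the handle is centred between the fingers. I'll descend and close.

Request:
{"api": "step_arm", "payload": {"steps": [{"rx": 0,"ry": 0,"rz": 0,"dx": 0.4,"dy": 0.1,"dz": 3,"jaw": 5},{"rx": 0,"ry": 0,"rz": 0,"dx": 0.4,"dy": 0.1,"dz": 6,"jaw": 5},{"rx": 0,"ry": 0,"rz": 0,"dx": 0.4,"dy": 0.1,"dz": 8,"jaw": 5},{"rx": 0,"ry": 0,"rz": 0,"dx": 0.4,"dy": 0.1,"dz": 8.8,"jaw": 5},{"rx": 0,"ry": 0,"rz": 0,"dx": 0.4,"dy": 0.1,"dz": 8.8,"jaw": 3},{"rx": 0,"ry": 0,"rz": 0,"dx": 0.4,"dy": 0.1,"dz": 8.8,"jaw": 1},{"rx": 0,"ry": 0,"rz": 0,"dx": 0.4,"dy": 0.1,"dz": 8.8,"jaw": 1},{"rx": 0,"ry": 0,"rz": 0,"dx": 0.4,"dy": 0.1,"dz": 8.8,"jaw": 1}]}}

```text
t: 2.62
tool_pos: [0.4806, 0.1034, 0.0138]
orientation: [0.581, 0.814, 0.001, 0.001]
contact_force: [0.2, -0.4, -0.2]
opening: 0.194
grip_force: 40.6
```

Request:
{"api": "step_arm", "payload": {"steps": [{"rx": 0,"ry": 0,"rz": 0,"dx": 0,"dy": 0,"dz": 0,"jaw": 1},{"rx": 0,"ry": 0,"rz": 0,"dx": 0,"dy": 0,"dz": 0,"jaw": 1},{"rx": 0,"ry": 0,"rz": 0,"dx": 0,"dy": 0,"dz": 0,"jaw": 1}]}}

```text
t: 2.87
tool_pos: [0.4807, 0.1034, 0.0138]
orientation: [0.581, 0.814, 0.001, 0.002]
contact_force: [-1.0, -1.7, 6.3]
opening: 0.197
grip_force: 41.4
```

Request:
{"api": "step_arm", "payload": {"steps": [{"rx": 0,"ry": 0,"rz": 0,"dx": 0,"dy": 0,"dz": -1.5,"jaw": 1},{"rx": 0,"ry": 0,"rz": 0,"dx": 0,"dy": 0,"dz": -4,"jaw": 1},{"rx": 0,"ry": 0,"rz": 0,"dx": 0,"dy": 0,"dz": -7,"jaw": 1},{"rx": 0,"ry": 0,"rz": 0,"dx": 0,"dy": 0,"dz": -10,"jaw": 1},{"rx": 0,"ry": 0,"rz": 0,"dx": 0,"dy": 0,"dz": -11,"jaw": 1},{"rx": 0,"ry": 0,"rz": 0,"dx": 0,"dy": 0,"dz": -11,"jaw": 1}]}}

```text
t: 3.37
tool_pos: [0.4821, 0.104, 0.1259]
orientation: [0.581, 0.814, 0.002, 0.003]
contact_force: [0.6, 0.7, -0.6]
opening: 0.193
grip_force: 40.6
```

```bash
python3 go.py .5838 -.2944 .12 1.684;  python3 -c "
from h import *
c=cam('wrist','w3.png')"
```

```text
t 3.37 p [0.4821 0.104  0.1259] psi 1.902 z [ 0.008  0.001 -1.   ] open 0.193 gf 40.6 F [ 0.6  0.7 -0.6]
d [-40.98  -3.34   0.64] r [0.007 0.001 0.218] q6 0.99
```

View pics/w3.png

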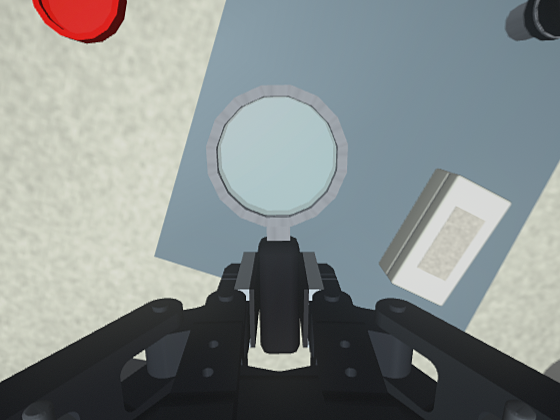

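The magnifier is held straight and level, with the lens at (278,155). I'll carry it over the tray.

Request:
{"api": "step_arm", "payload": {"steps": [{"rx": 0.007,"ry": 0,"rz": 0.218,"dx": -41,"dy": -3.3,"dz": 0.6,"jaw": 1},{"rx": 0.007,"ry": 0,"rz": 0.218,"dx": -41,"dy": -3.3,"dz": 0.6,"jaw": 1},{"rx": 0.007,"ry": 0,"rz": 0.218,"dx": -41,"dy": -3.3,"dz": 0.6,"jaw": 1},{"rx": 0.007,"ry": 0,"rz": 0.218,"dx": -41,"dy": -3.3,"dz": 0.6,"jaw": 1},{"rx": 0.007,"ry": 0,"rz": 0.218,"dx": -41,"dy": -3.3,"dz": 0.6,"jaw": 1},{"rx": 0.007,"ry": 0,"rz": 0.218,"dx": -41,"dy": -3.3,"dz": 0.6,"jaw": 1},{"rx": 0.007,"ry": 0,"rz": 0.218,"dx": -41,"dy": -3.3,"dz": 0.6,"jaw": 1},{"rx": 0.007,"ry": 0,"rz": 0.218,"dx": -41,"dy": -3.3,"dz": 0.6,"jaw": 1}]}}

```text
t: 4.08
tool_pos: [0.5607, -0.2207, 0.1152]
orientation: [0.666, 0.746, -0.003, -0.004]
contact_force: [1.9, 0.3, -1.2]
opening: 0.189
grip_force: 40.6
```

```bash
python3 go.py .5838 -.2944 .12 1.684
```

```text
t 4.08 p [ 0.5607 -0.2207  0.1152] psi 1.684 z [-0.01  0.   -1.  ] open 0.189 gf 40.6 F [ 1.9  0.3 -1.2]
d [-7.58  1.46 -0.5 ] r [-0.009 -0.001 -0.   ] q6 0.99
```

Request:
{"api": "step_arm", "payload": {"steps": [{"rx": -0.004,"ry": 0,"rz": 0,"dx": -3,"dy": 0.5,"dz": -0.3,"jaw": 1},{"rx": -0.004,"ry": 0,"rz": 0,"dx": -6,"dy": 1,"dz": -0.3,"jaw": 1},{"rx": -0.004,"ry": 0,"rz": 0,"dx": -7.5,"dy": 1.3,"dz": -0.3,"jaw": 1},{"rx": -0.004,"ry": 0,"rz": 0,"dx": -7.5,"dy": 1.3,"dz": -0.3,"jaw": 1},{"rx": -0.004,"ry": 0,"rz": 0,"dx": -7.5,"dy": 1.3,"dz": -0.3,"jaw": 1},{"rx": -0.004,"ry": 0,"rz": 0,"dx": -7.5,"dy": 1.3,"dz": -0.3,"jaw": 1}]}}

```text
t: 4.58
tool_pos: [0.5821, -0.2908, 0.1187]
orientation: [0.666, 0.746, -0.001, -0.002]
contact_force: [-0.5, 0.4, -0.7]
opening: 0.192
grip_force: 40.5
```

```bash
python3 go.py .5838 -.2944 .12 1.684 .5838 -.2944 .05 1.684  .5838 -.2944 .041 1.684;  python3 -c "
from h import *
c=cam('wrist','w4.png')
a=np.array([-.113,.9936]);b=np.array([.5817,-.2763])+.03*a
print(w2px(c,[*b,.038]))"
```

```text
t 4.58 p [ 0.5821 -0.2908  0.1187] psi 1.684 z [-0.005  0.001 -1.   ] open 0.192 gf 40.5 F [-0.5  0.4 -0.7]
d [-0.38  0.13 -0.13] r [-0.005 -0.002  0.   ] q6 0.99
d [-0.39  0.16  6.87] r [-0.005 -0.002  0.   ] q6 0.99
d [-0.39  0.17  7.77] r [-0.005 -0.002  0.   ] q6 0.99
(np.float64(280.04130923161546), np.float64(153.0202454543013))
```

View pics/w4.png

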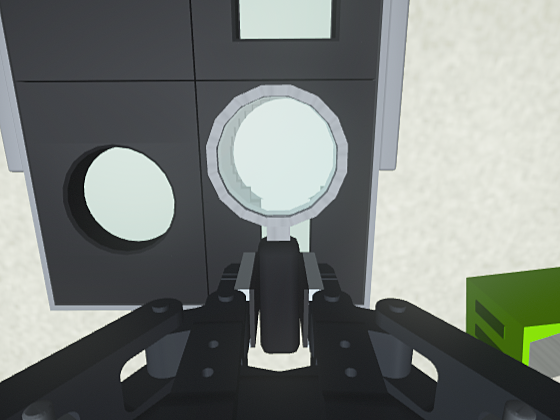

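The slot floor spans x≈262–310, about 5 mm to the right of the handle, which sits at 280. I'll shift +y by 3 mm, go down and release.

Request:
{"api": "step_arm", "payload": {"steps": [{"rx": -0.004,"ry": -0.002,"rz": 0,"dx": -0.4,"dy": 0.3,"dz": 2,"jaw": 1},{"rx": -0.004,"ry": -0.002,"rz": 0,"dx": -0.4,"dy": 0.3,"dz": 4,"jaw": 1},{"rx": -0.004,"ry": -0.002,"rz": 0,"dx": -0.4,"dy": 0.3,"dz": 5.5,"jaw": 1},{"rx": -0.004,"ry": -0.002,"rz": 0,"dx": -0.4,"dy": 0.3,"dz": 6.4,"jaw": 1},{"rx": -0.004,"ry": -0.002,"rz": 0,"dx": -0.4,"dy": 0.3,"dz": 6.9,"jaw": 1},{"rx": -0.004,"ry": -0.002,"rz": 0,"dx": -0.4,"dy": 0.3,"dz": 7.3,"jaw": 1},{"rx": -0.004,"ry": -0.002,"rz": 0,"dx": -0.4,"dy": 0.3,"dz": 7.6,"jaw": 1},{"rx": -0.004,"ry": -0.002,"rz": 0,"dx": -0.4,"dy": 0.3,"dz": 7.6,"jaw": 1}]}}

```text
t: 5.3
tool_pos: [0.5866, -0.2959, 0.0445]
orientation: [0.666, 0.746, -0.001, 0.002]
contact_force: [0.0, -0.3, -0.2]
opening: 0.194
grip_force: 40.6
```

Request:
{"api": "step_arm", "payload": {"steps": [{"rx": 0,"ry": 0,"rz": 0,"dx": 0,"dy": 0,"dz": 0,"jaw": 1},{"rx": 0,"ry": 0,"rz": 0,"dx": 0,"dy": 0,"dz": 0,"jaw": 1}]}}

```text
t: 5.47
tool_pos: [0.587, -0.2964, 0.0452]
orientation: [0.666, 0.746, -0.0, 0.002]
contact_force: [-0.4, -0.2, -1.1]
opening: 0.192
grip_force: 40.6
```

```bash
python3 go.py .5838 -.2944 .0405 1.684;  python3 -c "
from h import *
c=cam('wrist','w5.png')"
```

```text
t 5.47 p [ 0.587  -0.2964  0.0452] psi 1.684 z [ 0.003 -0.003 -1.   ] open 0.192 gf 40.6 F [-0.4 -0.2 -1.1]
d [ 0.24 -0.29  0.47] r [ 0.002  0.004 -0.   ] q6 0.99
```

View pics/w5.png

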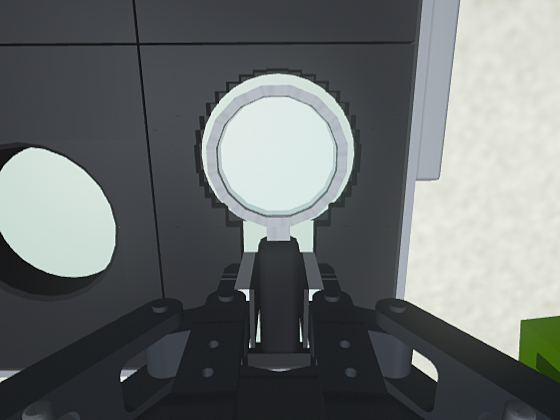

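The lens sits centred in the bay, with bay x from 197 to 358 and lens centre at 278. I'll finish the descent by 5 mm and release.

Request:
{"api": "step_arm", "payload": {"steps": [{"rx": 0,"ry": 0,"rz": 0,"dx": 0.2,"dy": -0.1,"dz": 0.2,"jaw": 1},{"rx": 0,"ry": 0,"rz": 0,"dx": 0.2,"dy": -0.1,"dz": 0.4,"jaw": 1},{"rx": 0,"ry": 0,"rz": 0,"dx": 0.2,"dy": -0.1,"dz": 0.5,"jaw": 1},{"rx": 0,"ry": 0,"rz": 0,"dx": 0.2,"dy": -0.1,"dz": 0.5,"jaw": 1},{"rx": 0,"ry": 0,"rz": 0,"dx": 0.2,"dy": -0.1,"dz": 0.5,"jaw": 1},{"rx": 0,"ry": 0,"rz": 0,"dx": 0.2,"dy": -0.1,"dz": 0.5,"jaw": 1}]}}

```text
t: 6.02
tool_pos: [0.5851, -0.2941, 0.0398]
orientation: [0.666, 0.746, -0.0, 0.001]
contact_force: [-2.3, 1.8, 5.2]
opening: 0.19
grip_force: 41.2
```

Request:
{"api": "step_arm", "payload": {"steps": [{"rx": 0,"ry": 0,"rz": 0,"dx": 0,"dy": 0,"dz": 0,"jaw": 2.2},{"rx": 0,"ry": 0,"rz": 0,"dx": 0,"dy": 0,"dz": 0,"jaw": 3.5},{"rx": 0,"ry": 0,"rz": 0,"dx": 0,"dy": 0,"dz": 0,"jaw": 3.5},{"rx": 0,"ry": 0,"rz": 0,"dx": 0,"dy": 0,"dz": -1,"jaw": 3.5},{"rx": 0,"ry": 0,"rz": 0,"dx": 0,"dy": 0,"dz": -4,"jaw": 3.5},{"rx": 0,"ry": 0,"rz": 0,"dx": 0,"dy": 0,"dz": -8,"jaw": 5},{"rx": 0,"ry": 0,"rz": 0,"dx": 0,"dy": 0,"dz": -11,"jaw": 6},{"rx": 0,"ry": 0,"rz": 0,"dx": 0,"dy": 0,"dz": -11,"jaw": 6}]}}

```text
t: 6.68
tool_pos: [0.5889, -0.2963, 0.158]
orientation: [0.666, 0.746, 0.001, 0.008]
contact_force: [1.9, -0.4, 0.5]
opening: 0.701
grip_force: 0.0
```

```bash
python3 go.py .6006 .1229 .15 1.436; python3 -c "
from h import *
c=cam('wrist','w6.png')"
```

```text
t 6.68 p [ 0.5889 -0.2963  0.158 ] psi 1.684 z [ 0.013 -0.01  -1.   ] open 0.701 gf 0.0 F [ 1.9 -0.4  0.5]
d [41.53  5.88  0.41] r [0.013 0.01  0.248] q6 1.91
```

View pics/w6.png

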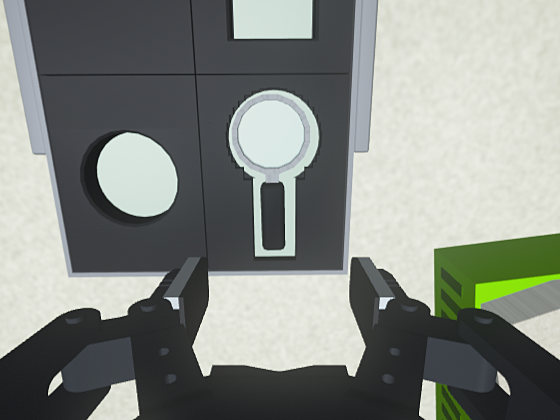

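The magnifier lies in its keyhole, lens (270,135), handle (272,215). Next is the slide box.

Request:
{"api": "step_arm", "payload": {"steps": [{"rx": 0.005,"ry": 0.004,"rz": 0.248,"dx": 41.5,"dy": 5.9,"dz": 2,"jaw": 6.5},{"rx": 0.005,"ry": 0.004,"rz": 0.248,"dx": 41.5,"dy": 5.9,"dz": 2,"jaw": 6.5},{"rx": 0.005,"ry": 0.004,"rz": 0.248,"dx": 41.5,"dy": 5.9,"dz": 2,"jaw": 6.5},{"rx": 0.005,"ry": 0.004,"rz": 0.248,"dx": 41.5,"dy": 5.9,"dz": 2,"jaw": 6.5},{"rx": 0.005,"ry": 0.004,"rz": 0.248,"dx": 41.5,"dy": 5.9,"dz": 2,"jaw": 6.5},{"rx": 0.005,"ry": 0.004,"rz": 0.248,"dx": 41.5,"dy": 5.9,"dz": 2,"jaw": 6.5},{"rx": 0.005,"ry": 0.004,"rz": 0.248,"dx": 41.5,"dy": 5.9,"dz": 2,"jaw": 6.5},{"rx": 0.005,"ry": 0.004,"rz": 0.248,"dx": 41.5,"dy": 5.9,"dz": 2,"jaw": 6.5}]}}

```text
t: 7.4
tool_pos: [0.5935, 0.0408, 0.1317]
orientation: [0.753, 0.658, -0.001, -0.002]
contact_force: [0.4, -0.4, 0.2]
opening: 0.762
grip_force: 0.0
```

```bash
python3 go.py .6006 .1229 .1 1.436
```

```text
t 7.4 p [0.5935 0.0408 0.1317] psi 1.436 z [-0.005  0.001 -1.   ] open 0.762 gf 0.0 F [ 0.4 -0.4  0.2]
d [ 8.22 -0.39  3.18] r [-0.005 -0.001 -0.   ] q6 1.91
```

Request:
{"api": "step_arm", "payload": {"steps": [{"rx": -0.004,"ry": 0,"rz": 0,"dx": 3.5,"dy": -0.2,"dz": 1,"jaw": 6.5},{"rx": -0.004,"ry": 0,"rz": 0,"dx": 6.5,"dy": -0.4,"dz": 2,"jaw": 6.5},{"rx": -0.004,"ry": 0,"rz": 0,"dx": 8.2,"dy": -0.4,"dz": 3,"jaw": 6.5},{"rx": -0.004,"ry": 0,"rz": 0,"dx": 8.2,"dy": -0.4,"dz": 3,"jaw": 6.5},{"rx": -0.004,"ry": 0,"rz": 0,"dx": 8.2,"dy": -0.4,"dz": 3,"jaw": 6.5},{"rx": -0.004,"ry": 0,"rz": 0,"dx": 8.2,"dy": -0.4,"dz": 3,"jaw": 6.5}]}}

```text
t: 7.9
tool_pos: [0.6011, 0.12, 0.1024]
orientation: [0.753, 0.658, -0.0, -0.0]
contact_force: [0.0, -0.1, -0.2]
opening: 0.766
grip_force: 0.0
```

```bash
python3 go.py .6006 .1229 .02 1.436
```

```text
t 7.9 p [0.6011 0.12   0.1024] psi 1.435 z [-0.  0. -1.] open 0.766 gf 0.0 F [ 0.  -0.1 -0.2]
d [ 0.29 -0.09  8.24] r [-0.    -0.    -0.001] q6 1.91
```

Request:
{"api": "step_arm", "payload": {"steps": [{"rx": 0,"ry": 0,"rz": 0,"dx": 0.3,"dy": -0.1,"dz": 3,"jaw": 6.5},{"rx": 0,"ry": 0,"rz": 0,"dx": 0.3,"dy": -0.1,"dz": 6,"jaw": 6.5},{"rx": 0,"ry": 0,"rz": 0,"dx": 0.3,"dy": -0.1,"dz": 8,"jaw": 6.5},{"rx": 0,"ry": 0,"rz": 0,"dx": 0.3,"dy": -0.1,"dz": 8.4,"jaw": 6.5},{"rx": 0,"ry": 0,"rz": 0,"dx": 0.3,"dy": -0.1,"dz": 8.4,"jaw": 5},{"rx": 0,"ry": 0,"rz": 0,"dx": 0.3,"dy": -0.1,"dz": 8.4,"jaw": 3.5},{"rx": 0,"ry": 0,"rz": 0,"dx": 0.3,"dy": -0.1,"dz": 8.4,"jaw": 3.5},{"rx": 0,"ry": 0,"rz": 0,"dx": 0.3,"dy": -0.1,"dz": 8.4,"jaw": 3.5}]}}

```text
t: 8.57
tool_pos: [0.6025, 0.1237, 0.0205]
orientation: [0.753, 0.658, 0.002, 0.001]
contact_force: [-0.5, 0.2, -1.1]
opening: 0.504
grip_force: 42.7
```

Request:
{"api": "step_arm", "payload": {"steps": [{"rx": 0,"ry": 0,"rz": 0,"dx": 0,"dy": 0,"dz": 0,"jaw": 3.5},{"rx": 0,"ry": 0,"rz": 0,"dx": 0,"dy": 0,"dz": 0,"jaw": 3.5},{"rx": 0,"ry": 0,"rz": 0,"dx": 0,"dy": 0,"dz": 0,"jaw": 3.5}]}}

```text
t: 8.82
tool_pos: [0.6019, 0.1239, 0.0199]
orientation: [0.753, 0.658, 0.001, 0.001]
contact_force: [-0.2, -1.3, 4.0]
opening: 0.506
grip_force: 43.3
```

Request:
{"api": "step_arm", "payload": {"steps": [{"rx": 0,"ry": 0,"rz": 0,"dx": 0,"dy": 0,"dz": -1.5,"jaw": 3.5},{"rx": 0,"ry": 0,"rz": 0,"dx": 0,"dy": 0,"dz": -4,"jaw": 3.5},{"rx": 0,"ry": 0,"rz": 0,"dx": 0,"dy": 0,"dz": -7,"jaw": 3.5},{"rx": 0,"ry": 0,"rz": 0,"dx": 0,"dy": 0,"dz": -9,"jaw": 3.5},{"rx": 0,"ry": 0,"rz": 0,"dx": 0,"dy": 0,"dz": -10,"jaw": 3.5},{"rx": 0,"ry": 0,"rz": 0,"dx": 0,"dy": 0,"dz": -10,"jaw": 3.5}]}}

```text
t: 9.32
tool_pos: [0.6028, 0.1241, 0.1214]
orientation: [0.753, 0.658, 0.003, 0.001]
contact_force: [-0.1, 0.4, -1.0]
opening: 0.499
grip_force: 42.7
```

```bash
python3 go.py .5665 -.1287 .11 1.684
```

```text
t 9.32 p [0.6028 0.1241 0.1214] psi 1.436 z [ 0.006  0.001 -1.   ] open 0.499 gf 42.7 F [-0.1  0.4 -1. ]
d [-25.54  -0.2    1.08] r [ 0.006 -0.001 -0.248] q6 1.23
```

Request:
{"api": "step_arm", "payload": {"steps": [{"rx": 0,"ry": 0,"rz": -0.1,"dx": -3,"dy": 0,"dz": 0.5,"jaw": 3.5},{"rx": 0,"ry": 0,"rz": -0.2,"dx": -7,"dy": 0,"dz": 1,"jaw": 3.5},{"rx": 0,"ry": 0,"rz": -0.248,"dx": -11,"dy": 0,"dz": 1,"jaw": 3.5},{"rx": 0,"ry": 0,"rz": -0.248,"dx": -15,"dy": -0.2,"dz": 1,"jaw": 3.5},{"rx": 0,"ry": 0,"rz": -0.248,"dx": -19,"dy": -0.2,"dz": 1,"jaw": 3.5},{"rx": 0,"ry": 0,"rz": -0.248,"dx": -23,"dy": -0.2,"dz": 1,"jaw": 3.5},{"rx": 0,"ry": 0,"rz": -0.248,"dx": -25.5,"dy": -0.2,"dz": 1,"jaw": 3.5},{"rx": 0,"ry": 0,"rz": -0.248,"dx": -25.5,"dy": -0.2,"dz": 1,"jaw": 3.5}]}}

```text
t: 9.98
tool_pos: [0.5627, -0.1334, 0.1064]
orientation: [0.668, 0.744, -0.001, -0.001]
contact_force: [1.0, 0.1, -0.9]
opening: 0.502
grip_force: 42.7
```

Request:
{"api": "step_arm", "payload": {"steps": [{"rx": 0,"ry": 0,"rz": 0,"dx": 0,"dy": 0,"dz": 0,"jaw": 3.5},{"rx": 0,"ry": 0,"rz": 0,"dx": 0,"dy": 0,"dz": 0,"jaw": 3.5}]}}

```text
t: 10.15
tool_pos: [0.5635, -0.1278, 0.1069]
orientation: [0.666, 0.746, 0.0, -0.002]
contact_force: [0.3, -0.3, -0.5]
opening: 0.508
grip_force: 42.7
```

```bash
python3 go.py .5665 -.1287 .06 1.684 .5665 -.1287 .042 1.684 .5665 -.1287 .0385 1.684;  python3 -c "
from h import *
c=cam('wrist','w7.png')"
```

```text
t 10.15 p [ 0.5635 -0.1278  0.1069] psi 1.684 z [-0.002  0.002 -1.   ] open 0.508 gf 42.7 F [ 0.3 -0.3 -0.5]
d [-0.13  0.29  4.69] r [-0.002 -0.003 -0.   ] q6 1.23
d [-0.14  0.3   6.49] r [-0.002 -0.003 -0.   ] q6 1.23
d [-0.14  0.3   6.84] r [-0.002 -0.003 -0.   ] q6 1.23
```

View pics/w7.png

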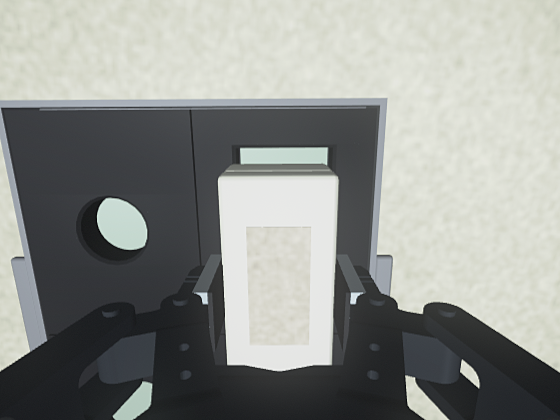

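The cut-out's far edge spans x=233–335, centre 284. The box is centred at 278, so the +3 mm computed in dy is right. Lowering.

Request:
{"api": "step_arm", "payload": {"steps": [{"rx": 0,"ry": -0.002,"rz": 0,"dx": -0.1,"dy": 0.3,"dz": 1.5,"jaw": 3.5},{"rx": 0,"ry": -0.002,"rz": 0,"dx": -0.1,"dy": 0.3,"dz": 3,"jaw": 3.5},{"rx": 0,"ry": -0.002,"rz": 0,"dx": -0.1,"dy": 0.3,"dz": 4.5,"jaw": 3.5},{"rx": 0,"ry": -0.002,"rz": 0,"dx": -0.1,"dy": 0.3,"dz": 5.5,"jaw": 3.5},{"rx": 0,"ry": -0.002,"rz": 0,"dx": -0.1,"dy": 0.3,"dz": 6.2,"jaw": 3.5},{"rx": 0,"ry": -0.002,"rz": 0,"dx": -0.1,"dy": 0.3,"dz": 6.6,"jaw": 3.5},{"rx": 0,"ry": -0.002,"rz": 0,"dx": -0.1,"dy": 0.3,"dz": 6.6,"jaw": 3.5},{"rx": 0,"ry": -0.002,"rz": 0,"dx": -0.1,"dy": 0.3,"dz": 6.6,"jaw": 3.5}]}}

```text
t: 10.87
tool_pos: [0.5679, -0.129, 0.0427]
orientation: [0.666, 0.746, -0.0, 0.001]
contact_force: [-0.7, -0.0, -0.2]
opening: 0.504
grip_force: 42.7
```

```bash
python3 go.py .5665 -.1287 .0382 1.684
```

```text
t 10.87 p [ 0.5679 -0.129   0.0427] psi 1.684 z [ 0.001 -0.001 -1.   ] open 0.504 gf 42.7 F [-0.7 -0.  -0.2]
d [ 0.05 -0.14  0.45] r [0.001 0.001 0.   ] q6 1.23
```

Request:
{"api": "step_arm", "payload": {"steps": [{"rx": 0,"ry": 0,"rz": 0,"dx": 0,"dy": -0.1,"dz": 0.2,"jaw": 3.5},{"rx": 0,"ry": 0,"rz": 0,"dx": 0,"dy": -0.1,"dz": 0.4,"jaw": 3.5},{"rx": 0,"ry": 0,"rz": 0,"dx": 0,"dy": -0.1,"dz": 0.5,"jaw": 3.5},{"rx": 0,"ry": 0,"rz": 0,"dx": 0,"dy": -0.1,"dz": 0.5,"jaw": 3.5},{"rx": 0,"ry": 0,"rz": 0,"dx": 0,"dy": -0.1,"dz": 0.5,"jaw": 3.5}]}}

```text
t: 11.28
tool_pos: [0.5669, -0.1295, 0.0378]
orientation: [0.666, 0.746, -0.0, 0.001]
contact_force: [-0.8, -0.2, 2.4]
opening: 0.502
grip_force: 42.9
```

Request:
{"api": "step_arm", "payload": {"steps": [{"rx": 0,"ry": 0,"rz": 0,"dx": 0,"dy": 0,"dz": 0,"jaw": 5},{"rx": 0,"ry": 0,"rz": 0,"dx": 0,"dy": 0,"dz": 0,"jaw": 6},{"rx": 0,"ry": 0,"rz": 0,"dx": 0,"dy": 0,"dz": 0,"jaw": 6},{"rx": 0,"ry": 0,"rz": 0,"dx": 0,"dy": 0,"dz": -1.5,"jaw": 6},{"rx": 0,"ry": 0,"rz": 0,"dx": 0,"dy": 0,"dz": -5,"jaw": 6},{"rx": 0,"ry": 0,"rz": 0,"dx": 0,"dy": 0,"dz": -9,"jaw": 6},{"rx": 0,"ry": 0,"rz": 0,"dx": 0,"dy": 0,"dz": -11,"jaw": 6},{"rx": 0,"ry": 0,"rz": 0,"dx": 0,"dy": 0,"dz": -11,"jaw": 6}]}}

```text
t: 11.95
tool_pos: [0.5703, -0.1304, 0.1534]
orientation: [0.666, 0.746, 0.002, 0.005]
contact_force: [-0.1, 0.2, 0.2]
opening: 0.7
grip_force: 0.0
```

```bash
python3 go.py .5983 .2787 .14 1.684; python3 -c "
from h import *
c=cam('top','t8.png');f=c['frame']
cv2.imwrite('pics/t8c.png',cv2.resize(f[140:300,155:525],None,fx=2.1,fy=2.1)[:,:,::-1])"
```

```text
t 11.95 p [ 0.5703 -0.1304  0.1534] psi 1.684 z [ 0.01  -0.005 -1.   ] open 0.7 gf 0.0 F [-0.1  0.2  0.2]
d [40.34  7.38  1.18] r [ 0.01   0.006 -0.   ] q6 1.89
```

View pics/t8c.png

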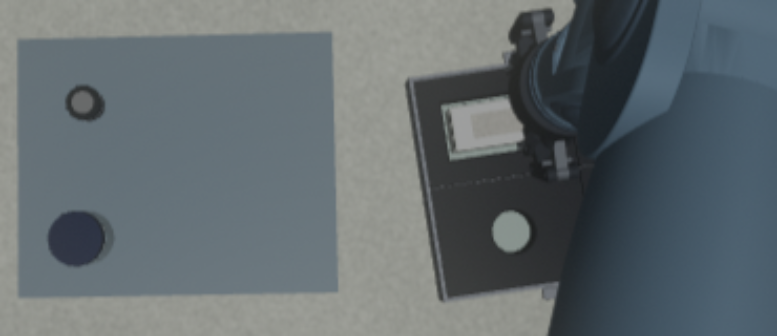

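The slide box is seated in its cut-out at crop (485,125). Next is the eyepiece at crop (85,103).

Request:
{"api": "step_arm", "payload": {"steps": [{"rx": 0.004,"ry": 0.002,"rz": 0,"dx": 40.3,"dy": 7.4,"dz": 1.2,"jaw": 6.5},{"rx": 0.004,"ry": 0.002,"rz": 0,"dx": 40.3,"dy": 7.4,"dz": 1.2,"jaw": 6.5},{"rx": 0.004,"ry": 0.002,"rz": 0,"dx": 40.3,"dy": 7.4,"dz": 1.2,"jaw": 6.5},{"rx": 0.004,"ry": 0.002,"rz": 0,"dx": 40.3,"dy": 7.4,"dz": 1.2,"jaw": 6.5},{"rx": 0.004,"ry": 0.002,"rz": 0,"dx": 40.3,"dy": 7.4,"dz": 1.2,"jaw": 6.5},{"rx": 0.004,"ry": 0.002,"rz": 0,"dx": 40.3,"dy": 7.4,"dz": 1.2,"jaw": 6.5},{"rx": 0.004,"ry": 0.002,"rz": 0,"dx": 40.3,"dy": 7.4,"dz": 1.2,"jaw": 6.5},{"rx": 0.004,"ry": 0.002,"rz": 0,"dx": 40.3,"dy": 7.4,"dz": 1.2,"jaw": 6.5}]}}

```text
t: 12.67
tool_pos: [0.588, 0.205, 0.1352]
orientation: [0.666, 0.746, -0.002, -0.002]
contact_force: [1.4, -0.1, -0.2]
opening: 0.756
grip_force: 0.0
```

```bash
python3 go.py .5983 .2787 .12 1.684
```

```text
t 12.67 p [0.588  0.205  0.1352] psi 1.684 z [-0.006 -0.    -1.   ] open 0.756 gf 0.0 F [ 1.4 -0.1 -0.2]
d [7.21 1.86 1.51] r [-0.006 -0.    -0.   ] q6 1.89
```

Request:
{"api": "step_arm", "payload": {"steps": [{"rx": -0.004,"ry": 0,"rz": 0,"dx": 3,"dy": 0.8,"dz": 0.5,"jaw": 6.5},{"rx": -0.004,"ry": 0,"rz": 0,"dx": 6,"dy": 1.6,"dz": 1.2,"jaw": 6.5},{"rx": -0.004,"ry": 0,"rz": 0,"dx": 7.2,"dy": 1.9,"dz": 1.5,"jaw": 6.5},{"rx": -0.004,"ry": 0,"rz": 0,"dx": 7.2,"dy": 1.9,"dz": 1.5,"jaw": 6.5},{"rx": -0.004,"ry": 0,"rz": 0,"dx": 7.2,"dy": 1.9,"dz": 1.5,"jaw": 6.5},{"rx": -0.004,"ry": 0,"rz": 0,"dx": 7.2,"dy": 1.9,"dz": 1.5,"jaw": 6.5}]}}

```text
t: 13.17
tool_pos: [0.5997, 0.2754, 0.1215]
orientation: [0.666, 0.746, -0.001, -0.0]
contact_force: [0.3, -0.4, 0.5]
opening: 0.759
grip_force: 0.0
```

```bash
python3 go.py .5983 .2787 .029 1.684; python3 -c "
from h import *
c=cam('wrist','w9.png')
print(w2px(c,[.5983,.2787,.059]))"
```

```text
t 13.17 p [0.5997 0.2754 0.1215] psi 1.683 z [-0.001 -0.    -1.   ] open 0.759 gf 0.0 F [ 0.3 -0.4  0.5]
d [ 0.34 -0.09  9.25] r [-0.001  0.    -0.001] q6 1.89
(np.float64(275.790306717218), np.float64(223.81077388698304))
```

View pics/w9.png

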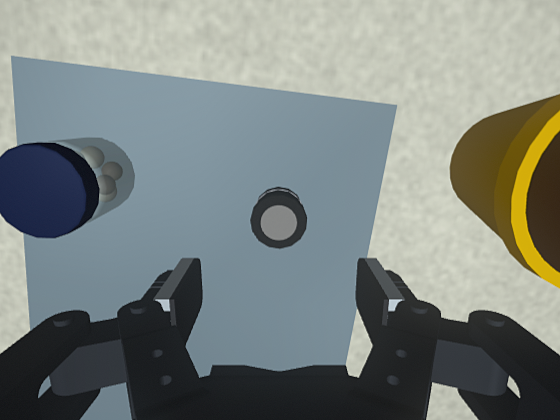

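The eyepiece top is at (279,220) against a predicted (276,224), roughly 2 mm off. The jar is at the left and the plant pot is clear at the right. Descending with that correction.

Request:
{"api": "step_arm", "payload": {"steps": [{"rx": 0,"ry": 0,"rz": 0,"dx": 0.5,"dy": 0.1,"dz": 2.5,"jaw": 6.5},{"rx": 0,"ry": 0,"rz": 0,"dx": 0.5,"dy": 0.1,"dz": 5,"jaw": 6.5},{"rx": 0,"ry": 0,"rz": 0,"dx": 0.5,"dy": 0.1,"dz": 7.5,"jaw": 6.5},{"rx": 0,"ry": 0,"rz": 0,"dx": 0.5,"dy": 0.1,"dz": 9,"jaw": 6.5},{"rx": 0,"ry": 0,"rz": 0,"dx": 0.5,"dy": 0.1,"dz": 9.3,"jaw": 6.5},{"rx": 0,"ry": 0,"rz": 0,"dx": 0.5,"dy": 0.1,"dz": 9.3,"jaw": 5},{"rx": 0,"ry": 0,"rz": 0,"dx": 0.5,"dy": 0.1,"dz": 9.3,"jaw": 4.5},{"rx": 0,"ry": 0,"rz": 0,"dx": 0.5,"dy": 0.1,"dz": 9.3,"jaw": 4.2}]}}

```text
t: 13.88
tool_pos: [0.6021, 0.282, 0.0313]
orientation: [0.666, 0.746, 0.002, 0.001]
contact_force: [0.2, 0.1, -0.1]
opening: 0.49
grip_force: 0.0
```

Request:
{"api": "step_arm", "payload": {"steps": [{"rx": 0,"ry": 0,"rz": 0,"dx": 0,"dy": 0,"dz": 0,"jaw": 3.8},{"rx": 0,"ry": 0,"rz": 0,"dx": 0,"dy": 0,"dz": 0,"jaw": 3.4},{"rx": 0,"ry": 0,"rz": 0,"dx": 0,"dy": 0,"dz": 0,"jaw": 3},{"rx": 0,"ry": 0,"rz": 0,"dx": 0,"dy": 0,"dz": 0,"jaw": 2.6},{"rx": 0,"ry": 0,"rz": 0,"dx": 0,"dy": 0,"dz": 0,"jaw": 2.6},{"rx": 0,"ry": 0,"rz": 0,"dx": 0,"dy": 0,"dz": 0,"jaw": 2.6}]}}

```text
t: 14.38
tool_pos: [0.6017, 0.2824, 0.0311]
orientation: [0.666, 0.746, 0.002, 0.001]
contact_force: [-1.1, -1.2, 5.8]
opening: 0.394
grip_force: 39.0
```

Request:
{"api": "step_arm", "payload": {"steps": [{"rx": 0,"ry": 0,"rz": 0,"dx": 0,"dy": 0,"dz": -1.5,"jaw": 2.6},{"rx": 0,"ry": 0,"rz": 0,"dx": 0,"dy": 0,"dz": -4,"jaw": 2.6},{"rx": 0,"ry": 0,"rz": 0,"dx": 0,"dy": 0,"dz": -7,"jaw": 2.6},{"rx": 0,"ry": 0,"rz": 0,"dx": 0,"dy": 0,"dz": -9,"jaw": 2.6},{"rx": 0,"ry": 0,"rz": 0,"dx": 0,"dy": 0,"dz": -10,"jaw": 2.6},{"rx": 0,"ry": 0,"rz": 0,"dx": 0,"dy": 0,"dz": -10,"jaw": 2.6}]}}

```text
t: 14.88
tool_pos: [0.6025, 0.2827, 0.1324]
orientation: [0.666, 0.746, 0.003, 0.001]
contact_force: [-0.4, 0.3, 0.2]
opening: 0.394
grip_force: 39.7
```

```bash
python3 go.py .4600 -.1415 .13 1.684; python3 -c "
from h import *
c=cam('wrist','w10.png')"
```

```text
t 14.88 p [0.6025 0.2827 0.1324] psi 1.684 z [ 0.006  0.003 -1.   ] open 0.394 gf 39.7 F [-0.4  0.3  0.2]
d [-40.54 -18.95   0.05] r [ 0.006 -0.002 -0.   ] q6 1.16
```

View pics/w10.png

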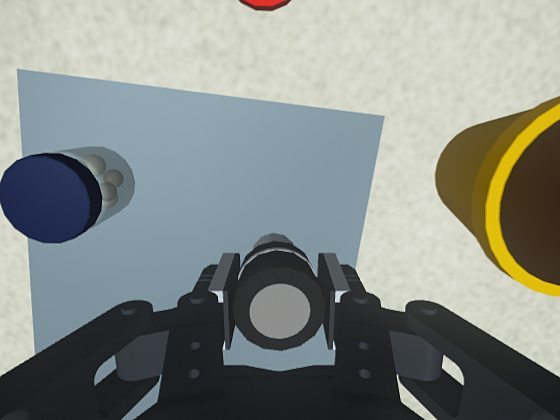

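The eyepiece is held upright by the head at (280,310). Carrying it to its cut-out.

Request:
{"api": "step_arm", "payload": {"steps": [{"rx": 0.003,"ry": 0,"rz": 0,"dx": -40.5,"dy": -19,"dz": 0,"jaw": 2.6},{"rx": 0.003,"ry": 0,"rz": 0,"dx": -40.5,"dy": -19,"dz": 0,"jaw": 2.6},{"rx": 0.003,"ry": 0,"rz": 0,"dx": -40.5,"dy": -19,"dz": 0,"jaw": 2.6},{"rx": 0.003,"ry": 0,"rz": 0,"dx": -40.5,"dy": -19,"dz": 0,"jaw": 2.6},{"rx": 0.003,"ry": 0,"rz": 0,"dx": -40.5,"dy": -19,"dz": 0,"jaw": 2.6},{"rx": 0.003,"ry": 0,"rz": 0,"dx": -40.5,"dy": -19,"dz": 0,"jaw": 2.6},{"rx": 0.003,"ry": 0,"rz": 0,"dx": -40.5,"dy": -19,"dz": 0,"jaw": 2.6},{"rx": 0.003,"ry": 0,"rz": 0,"dx": -40.5,"dy": -19,"dz": 0,"jaw": 2.6}]}}

```text
t: 15.6
tool_pos: [0.4913, -0.0351, 0.1269]
orientation: [0.666, 0.746, -0.002, -0.003]
contact_force: [1.2, -1.6, -1.0]
opening: 0.393
grip_force: 39.9
```

```bash
python3 go.py .4600 -.1415 .12 1.684
```

```text
t 15.6 p [ 0.4913 -0.0351  0.1269] psi 1.684 z [-0.006  0.001 -1.   ] open 0.393 gf 39.9 F [ 1.2 -1.6 -1. ]
d [-10.22  -4.31   0.69] r [-0.006 -0.002  0.   ] q6 1.16
```

Request:
{"api": "step_arm", "payload": {"steps": [{"rx": -0.004,"ry": 0,"rz": 0,"dx": -3.5,"dy": -1.5,"dz": 0.2,"jaw": 2.6},{"rx": -0.004,"ry": 0,"rz": 0,"dx": -7,"dy": -3,"dz": 0.4,"jaw": 2.6},{"rx": -0.004,"ry": 0,"rz": 0,"dx": -9.5,"dy": -4,"dz": 0.6,"jaw": 2.6},{"rx": -0.004,"ry": 0,"rz": 0,"dx": -10.2,"dy": -4.3,"dz": 0.7,"jaw": 2.6},{"rx": -0.004,"ry": 0,"rz": 0,"dx": -10.2,"dy": -4.3,"dz": 0.7,"jaw": 2.6},{"rx": -0.004,"ry": 0,"rz": 0,"dx": -10.2,"dy": -4.3,"dz": 0.7,"jaw": 2.6},{"rx": -0.004,"ry": 0,"rz": 0,"dx": -10.2,"dy": -4.3,"dz": 0.7,"jaw": 2.6}]}}

```text
t: 16.18
tool_pos: [0.4624, -0.1386, 0.1212]
orientation: [0.666, 0.746, 0.001, -0.001]
contact_force: [-0.1, -0.4, -1.4]
opening: 0.391
grip_force: 39.9
```

```bash
python3 go.py .4600 -.1415 .06 1.684 .4600 -.1415 .0455 1.684
```

```text
t 16.18 p [ 0.4624 -0.1386  0.1212] psi 1.685 z [ 0.     0.002 -1.   ] open 0.391 gf 39.9 F [-0.1 -0.4 -1.4]
d [-0.27 -0.27  6.12] r [ 0.    -0.002  0.001] q6 1.16
d [-0.27 -0.28  7.57] r [ 0.    -0.002  0.001] q6 1.16
```

Request:
{"api": "step_arm", "payload": {"steps": [{"rx": 0,"ry": -0.001,"rz": 0,"dx": -0.2,"dy": -0.2,"dz": 1.5,"jaw": 2.6},{"rx": 0,"ry": -0.001,"rz": 0,"dx": -0.2,"dy": -0.2,"dz": 3,"jaw": 2.6},{"rx": 0,"ry": -0.001,"rz": 0,"dx": -0.2,"dy": -0.2,"dz": 4.5,"jaw": 2.6},{"rx": 0,"ry": -0.001,"rz": 0,"dx": -0.2,"dy": -0.2,"dz": 5.7,"jaw": 2.6},{"rx": 0,"ry": -0.001,"rz": 0,"dx": -0.2,"dy": -0.2,"dz": 6.5,"jaw": 2.6},{"rx": 0,"ry": -0.001,"rz": 0,"dx": -0.2,"dy": -0.2,"dz": 7,"jaw": 2.6},{"rx": 0,"ry": -0.001,"rz": 0,"dx": -0.2,"dy": -0.2,"dz": 7.2,"jaw": 2.6},{"rx": 0,"ry": -0.001,"rz": 0,"dx": -0.2,"dy": -0.2,"dz": 7.2,"jaw": 2.6}]}}

```text
t: 16.85
tool_pos: [0.4611, -0.1416, 0.0499]
orientation: [0.666, 0.746, 0.0, 0.0]
contact_force: [0.1, -0.8, -1.7]
opening: 0.395
grip_force: 39.9
```

```bash
python3 go.py .4600 -.1407 .0451 1.684
```

```text
t 16.85 p [ 0.4611 -0.1416  0.0499] psi 1.685 z [ 0.001  0.    -1.   ] open 0.395 gf 39.9 F [ 0.1 -0.8 -1.7]
d [ 0.11 -0.1   0.48] r [ 0.001 -0.     0.001] q6 1.16
```

Request:
{"api": "step_arm", "payload": {"steps": [{"rx": 0,"ry": 0,"rz": 0,"dx": 0.1,"dy": -0.1,"dz": 0.2,"jaw": 2.6},{"rx": 0,"ry": 0,"rz": 0,"dx": 0.1,"dy": -0.1,"dz": 0.4,"jaw": 2.6},{"rx": 0,"ry": 0,"rz": 0,"dx": 0.1,"dy": -0.1,"dz": 0.5,"jaw": 2.6},{"rx": 0,"ry": 0,"rz": 0,"dx": 0.1,"dy": -0.1,"dz": 0.5,"jaw": 2.6},{"rx": 0,"ry": 0,"rz": 0,"dx": 0.1,"dy": -0.1,"dz": 0.5,"jaw": 2.6}]}}

```text
t: 17.27
tool_pos: [0.4601, -0.1414, 0.0452]
orientation: [0.666, 0.746, 0.001, 0.001]
contact_force: [0.6, -1.3, -0.6]
opening: 0.394
grip_force: 39.9
```

Request:
{"api": "step_arm", "payload": {"steps": [{"rx": 0,"ry": 0,"rz": 0,"dx": 0,"dy": 0,"dz": 0.1,"jaw": 2.6},{"rx": 0,"ry": 0,"rz": 0,"dx": 0,"dy": 0,"dz": 0.1,"jaw": 2.6},{"rx": 0,"ry": 0,"rz": 0,"dx": 0,"dy": 0,"dz": 0.1,"jaw": 2.6}]}}

```text
t: 17.52
tool_pos: [0.4602, -0.1416, 0.045]
orientation: [0.666, 0.746, 0.0, 0.001]
contact_force: [-2.1, -0.0, 7.6]
opening: 0.395
grip_force: 40.8
```

Request:
{"api": "step_arm", "payload": {"steps": [{"rx": 0,"ry": 0,"rz": 0,"dx": 0,"dy": 0,"dz": 0,"jaw": 3.5},{"rx": 0,"ry": 0,"rz": 0,"dx": 0,"dy": 0,"dz": 0,"jaw": 4.2},{"rx": 0,"ry": 0,"rz": 0,"dx": 0,"dy": 0,"dz": 0,"jaw": 5.5},{"rx": 0,"ry": 0,"rz": 0,"dx": 0,"dy": 0,"dz": 0,"jaw": 5.5},{"rx": 0,"ry": 0,"rz": 0,"dx": 0,"dy": 0,"dz": -2,"jaw": 5.5},{"rx": 0,"ry": 0,"rz": 0,"dx": 0,"dy": 0,"dz": -6,"jaw": 6},{"rx": 0,"ry": 0,"rz": 0,"dx": 0,"dy": 0,"dz": -10,"jaw": 7},{"rx": 0,"ry": 0,"rz": 0,"dx": 0,"dy": 0,"dz": -12,"jaw": 7.5}]}}

```text
t: 18.18
tool_pos: [0.4613, -0.142, 0.1681]
orientation: [0.666, 0.746, 0.001, 0.003]
contact_force: [0.6, 0.0, 1.0]
opening: 0.872
grip_force: 0.0
```

```bash
python3 go.py .4643 .2839 .16 1.684
```

```text
t 18.18 p [ 0.4613 -0.142   0.1681] psi 1.684 z [ 0.006 -0.002 -1.   ] open 0.872 gf 0.0 F [0.6 0.  1. ]
d [42.28  5.09  0.72] r [ 0.006  0.003 -0.   ] q6 2.01
```

Request:
{"api": "step_arm", "payload": {"steps": [{"rx": 0.003,"ry": 0.001,"rz": 0,"dx": 42.3,"dy": 5.1,"dz": 1,"jaw": 8},{"rx": 0.003,"ry": 0.001,"rz": 0,"dx": 42.3,"dy": 5.1,"dz": 1,"jaw": 8},{"rx": 0.003,"ry": 0.001,"rz": 0,"dx": 42.3,"dy": 5.1,"dz": 1,"jaw": 8},{"rx": 0.003,"ry": 0.001,"rz": 0,"dx": 42.3,"dy": 5.1,"dz": 1,"jaw": 8},{"rx": 0.003,"ry": 0.001,"rz": 0,"dx": 42.3,"dy": 5.1,"dz": 1,"jaw": 8},{"rx": 0.003,"ry": 0.001,"rz": 0,"dx": 42.3,"dy": 5.1,"dz": 1,"jaw": 8},{"rx": 0.003,"ry": 0.001,"rz": 0,"dx": 42.3,"dy": 5.1,"dz": 1,"jaw": 8},{"rx": 0.003,"ry": 0.001,"rz": 0,"dx": 42.3,"dy": 5.1,"dz": 1,"jaw": 8}]}}

```text
t: 18.85
tool_pos: [0.4616, 0.194, 0.156]
orientation: [0.666, 0.746, -0.0, -0.001]
contact_force: [0.2, 0.1, 0.0]
opening: 0.94
grip_force: 0.0
```

```bash
python3 go.py .465 .285 .14 1.684
```

```text
t 18.85 p [0.4616 0.194  0.156 ] psi 1.684 z [-0.001  0.001 -1.   ] open 0.94 gf 0.0 F [0.2 0.1 0. ]
d [9.   1.37 1.61] r [-0.001 -0.001 -0.   ] q6 2.01
```

Request:
{"api": "step_arm", "payload": {"steps": [{"rx": 0,"ry": 0,"rz": 0,"dx": 3.5,"dy": 0.5,"dz": 0.5,"jaw": 8},{"rx": 0,"ry": 0,"rz": 0,"dx": 7,"dy": 1,"dz": 1,"jaw": 8},{"rx": 0,"ry": 0,"rz": 0,"dx": 9,"dy": 1.4,"dz": 1.5,"jaw": 8},{"rx": 0,"ry": 0,"rz": 0,"dx": 9,"dy": 1.4,"dz": 1.5,"jaw": 8},{"rx": 0,"ry": 0,"rz": 0,"dx": 9,"dy": 1.4,"dz": 1.5,"jaw": 8},{"rx": 0,"ry": 0,"rz": 0,"dx": 9,"dy": 1.4,"dz": 1.5,"jaw": 8},{"rx": 0,"ry": 0,"rz": 0,"dx": 9,"dy": 1.4,"dz": 1.5,"jaw": 8}]}}

```text
t: 19.43
tool_pos: [0.4658, 0.2818, 0.1413]
orientation: [0.667, 0.745, -0.001, -0.001]
contact_force: [0.1, 0.0, 0.1]
opening: 0.93
grip_force: 0.0
```

```bash
python3 go.py .465 .285 .044 1.684
python3 - <<'E'
from h import *
c=cam('wrist','w11.png');f=c['frame'].astype(int)
m=((f[:,:,2]>f[:,:,0]+15)&(f.sum(2)<300)).astype(np.uint8);m[330:]=0
n,l,s,ce=cv2.connectedComponentsWithStats(m)
for i in range(1,n):
    if s[i,4]>300: print(s[i],ce[i].round(1),f[l==i].mean(0).round())
print(w2px(c,[.465,.285,.074]))
E
```

```text
t 19.43 p [0.4658 0.2818 0.1413] psi 1.682 z [-0.002  0.    -1.   ] open 0.93 gf 0.0 F [0.1 0.  0.1]
d [ 0.32 -0.03  9.73] r [-0.002 -0.    -0.002] q6 2.01
[  41    0   68  120 1739] [72.5 64.4] [ 17.  46. 101.]
[ 235  178   87   81 5521] [277.9 218. ] [38. 48. 75.]
(np.float64(276.8290602764539), np.float64(221.90622837394383))
```

The lid is seen at (278,218) against a predicted (277,222), about 2 mm ahead. Descending.

Request:
{"api": "step_arm", "payload": {"steps": [{"rx": 0,"ry": 0,"rz": 0,"dx": 0.5,"dy": 0,"dz": 2.5,"jaw": 8},{"rx": 0,"ry": 0,"rz": 0,"dx": 0.5,"dy": 0,"dz": 5,"jaw": 8},{"rx": 0,"ry": 0,"rz": 0,"dx": 0.5,"dy": 0,"dz": 7.5,"jaw": 8},{"rx": 0,"ry": 0,"rz": 0,"dx": 0.5,"dy": 0,"dz": 9.3,"jaw": 8},{"rx": 0,"ry": 0,"rz": 0,"dx": 0.5,"dy": 0,"dz": 9.8,"jaw": 8},{"rx": 0,"ry": 0,"rz": 0,"dx": 0.5,"dy": 0,"dz": 9.8,"jaw": 8},{"rx": 0,"ry": 0,"rz": 0,"dx": 0.5,"dy": 0,"dz": 9.8,"jaw": 7},{"rx": 0,"ry": 0,"rz": 0,"dx": 0.5,"dy": 0,"dz": 9.8,"jaw": 6.2}]}}

```text
t: 20.15
tool_pos: [0.4665, 0.2882, 0.0448]
orientation: [0.666, 0.746, 0.001, -0.0]
contact_force: [0.0, 0.7, -0.9]
opening: 0.726
grip_force: 0.0
```

Request:
{"api": "step_arm", "payload": {"steps": [{"rx": 0,"ry": 0,"rz": 0,"dx": 0,"dy": 0,"dz": 0,"jaw": 5.6},{"rx": 0,"ry": 0,"rz": 0,"dx": 0,"dy": 0,"dz": 0,"jaw": 5},{"rx": 0,"ry": 0,"rz": 0,"dx": 0,"dy": 0,"dz": 0,"jaw": 4.6},{"rx": 0,"ry": 0,"rz": 0,"dx": 0,"dy": 0,"dz": 0,"jaw": 4.6},{"rx": 0,"ry": 0,"rz": 0,"dx": 0,"dy": 0,"dz": 0,"jaw": 4.6},{"rx": 0,"ry": 0,"rz": 0,"dx": 0,"dy": 0,"dz": 0,"jaw": 4.6}], "grip_force": 50}}

```text
t: 20.65
tool_pos: [0.466, 0.2884, 0.045]
orientation: [0.666, 0.746, 0.001, -0.0]
contact_force: [-1.8, -1.6, 5.7]
opening: 0.618
grip_force: 51.5
```

Request:
{"api": "step_arm", "payload": {"steps": [{"rx": 0,"ry": 0,"rz": 0,"dx": 0,"dy": 0,"dz": -1.5,"jaw": 4.6},{"rx": 0,"ry": 0,"rz": 0,"dx": 0,"dy": 0,"dz": -4,"jaw": 4.6},{"rx": 0,"ry": 0,"rz": 0,"dx": 0,"dy": 0,"dz": -7.5,"jaw": 4.6},{"rx": 0,"ry": 0,"rz": 0,"dx": 0,"dy": 0,"dz": -11,"jaw": 4.6},{"rx": 0,"ry": 0,"rz": 0,"dx": 0,"dy": 0,"dz": -13.5,"jaw": 4.6},{"rx": 0,"ry": 0,"rz": 0,"dx": 0,"dy": 0,"dz": -14.5,"jaw": 4.6},{"rx": 0,"ry": 0,"rz": 0,"dx": 0,"dy": 0,"dz": -14.5,"jaw": 4.6}]}}

```text
t: 21.23
tool_pos: [0.4674, 0.2889, 0.1915]
orientation: [0.666, 0.746, 0.003, 0.001]
contact_force: [0.2, 0.7, -2.0]
opening: 0.62
grip_force: 53.0
```

```bash
python3 go.py .4765 -.287 .19 1.684
```

```text
t 21.23 p [0.4674 0.2889 0.1915] psi 1.684 z [ 0.004  0.003 -1.   ] open 0.62 gf 53.0 F [ 0.2  0.7 -2. ]
d [-5.733e+01 -5.600e+00 -5.000e-02] r [ 0.005 -0.003 -0.   ] q6 0.92
```

Request:
{"api": "step_arm", "payload": {"steps": [{"rx": 0.002,"ry": 0,"rz": 0,"dx": -4,"dy": -0.4,"dz": 0,"jaw": 4.6},{"rx": 0.002,"ry": 0,"rz": 0,"dx": -8,"dy": -0.8,"dz": 0,"jaw": 4.6},{"rx": 0.002,"ry": 0,"rz": 0,"dx": -12,"dy": -1.2,"dz": 0,"jaw": 4.6},{"rx": 0.002,"ry": 0,"rz": 0,"dx": -16,"dy": -1.6,"dz": 0,"jaw": 4.6},{"rx": 0.002,"ry": 0,"rz": 0,"dx": -20,"dy": -2,"dz": 0,"jaw": 4.6},{"rx": 0.002,"ry": 0,"rz": 0,"dx": -24,"dy": -2.4,"dz": 0,"jaw": 4.6},{"rx": 0.002,"ry": 0,"rz": 0,"dx": -28,"dy": -2.8,"dz": 0,"jaw": 4.6},{"rx": 0.002,"ry": 0,"rz": 0,"dx": -32,"dy": -3.2,"dz": 0,"jaw": 4.6}]}}

```text
t: 21.9
tool_pos: [0.4678, -0.0352, 0.1858]
orientation: [0.666, 0.746, -0.002, -0.003]
contact_force: [1.5, 0.7, -1.7]
opening: 0.618
grip_force: 53.0
```

```bash
python3 go.py .4765 -.287 .19 1.684
```

```text
t 21.9 p [ 0.4678 -0.0352  0.1858] psi 1.684 z [-0.007  0.001 -1.   ] open 0.618 gf 53.0 F [ 1.5  0.7 -1.7]
d [-25.12  -1.98  -0.45] r [-0.007 -0.002 -0.   ] q6 0.92
```

Request:
{"api": "step_arm", "payload": {"steps": [{"rx": -0.003,"ry": 0,"rz": 0,"dx": -4,"dy": -0.4,"dz": -0.4,"jaw": 4.6},{"rx": -0.003,"ry": 0,"rz": 0,"dx": -8,"dy": -0.8,"dz": -0.4,"jaw": 4.6},{"rx": -0.003,"ry": 0,"rz": 0,"dx": -12,"dy": -1.2,"dz": -0.4,"jaw": 4.6},{"rx": -0.003,"ry": 0,"rz": 0,"dx": -16,"dy": -1.5,"dz": -0.4,"jaw": 4.6},{"rx": -0.003,"ry": 0,"rz": 0,"dx": -20,"dy": -1.8,"dz": -0.4,"jaw": 4.6},{"rx": -0.003,"ry": 0,"rz": 0,"dx": -23,"dy": -2,"dz": -0.4,"jaw": 4.6},{"rx": -0.003,"ry": 0,"rz": 0,"dx": -25,"dy": -2,"dz": -0.4,"jaw": 4.6},{"rx": -0.003,"ry": 0,"rz": 0,"dx": -25.1,"dy": -2,"dz": -0.4,"jaw": 4.6}]}}

```text
t: 22.57
tool_pos: [0.4772, -0.289, 0.1891]
orientation: [0.668, 0.744, -0.001, -0.001]
contact_force: [0.5, 0.5, -1.8]
opening: 0.61
grip_force: 53.0
```

Request:
{"api": "step_arm", "payload": {"steps": [{"rx": 0,"ry": 0,"rz": 0,"dx": 0,"dy": 0,"dz": 0,"jaw": 4.6},{"rx": 0,"ry": 0,"rz": 0,"dx": 0,"dy": 0,"dz": 0,"jaw": 4.6},{"rx": 0,"ry": 0,"rz": 0,"dx": 0,"dy": 0,"dz": 0,"jaw": 4.6}]}}

```text
t: 22.82
tool_pos: [0.4774, -0.2837, 0.1908]
orientation: [0.666, 0.746, 0.0, -0.002]
contact_force: [-0.0, -0.5, -1.6]
opening: 0.62
grip_force: 53.0
```

```bash
python3 go.py .4765 -.287 .075 1.684 .4765 -.287 .06 1.684
```

```text
t 22.82 p [ 0.4774 -0.2837  0.1908] psi 1.685 z [-0.002  0.002 -1.   ] open 0.62 gf 53.0 F [-0.  -0.5 -1.6]
d [-0.34 -0.11 11.58] r [-0.002 -0.003  0.001] q6 0.92
d [-0.35 -0.1  13.08] r [-0.002 -0.003  0.001] q6 0.92
```

Request:
{"api": "step_arm", "payload": {"steps": [{"rx": 0,"ry": -0.002,"rz": 0,"dx": -0.3,"dy": -0.1,"dz": 2.5,"jaw": 4.6},{"rx": 0,"ry": -0.002,"rz": 0,"dx": -0.3,"dy": -0.1,"dz": 5,"jaw": 4.6},{"rx": 0,"ry": -0.002,"rz": 0,"dx": -0.3,"dy": -0.1,"dz": 7.5,"jaw": 4.6},{"rx": 0,"ry": -0.002,"rz": 0,"dx": -0.3,"dy": -0.1,"dz": 9.5,"jaw": 4.6},{"rx": 0,"ry": -0.002,"rz": 0,"dx": -0.3,"dy": -0.1,"dz": 11,"jaw": 4.6},{"rx": 0,"ry": -0.002,"rz": 0,"dx": -0.3,"dy": -0.1,"dz": 12,"jaw": 4.6},{"rx": 0,"ry": -0.002,"rz": 0,"dx": -0.3,"dy": -0.1,"dz": 12.6,"jaw": 4.6},{"rx": 0,"ry": -0.002,"rz": 0,"dx": -0.3,"dy": -0.1,"dz": 12.6,"jaw": 4.6}]}}

```text
t: 23.48
tool_pos: [0.4768, -0.2871, 0.0649]
orientation: [0.666, 0.746, -0.001, -0.001]
contact_force: [-0.4, -0.6, -1.5]
opening: 0.617
grip_force: 53.1
```

```bash
python3 go.py .4765 -.287 .059 1.684
```

```text
t 23.48 p [ 0.4768 -0.2871  0.0649] psi 1.685 z [-0.002 -0.    -1.   ] open 0.617 gf 53.1 F [-0.4 -0.6 -1.5]
d [ 0.01 -0.02  0.59] r [-0.002 -0.     0.001] q6 0.92
```

Request:
{"api": "step_arm", "payload": {"steps": [{"rx": 0,"ry": 0,"rz": 0,"dx": 0,"dy": 0,"dz": 0.2,"jaw": 4.6},{"rx": 0,"ry": 0,"rz": 0,"dx": 0,"dy": 0,"dz": 0.4,"jaw": 4.6},{"rx": 0,"ry": 0,"rz": 0,"dx": 0,"dy": 0,"dz": 0.6,"jaw": 4.6},{"rx": 0,"ry": 0,"rz": 0,"dx": 0,"dy": 0,"dz": 0.6,"jaw": 4.6},{"rx": 0,"ry": 0,"rz": 0,"dx": 0,"dy": 0,"dz": 0.6,"jaw": 4.6}]}}

```text
t: 23.9
tool_pos: [0.4775, -0.2885, 0.0602]
orientation: [0.666, 0.746, -0.001, 0.001]
contact_force: [-0.5, 0.5, -2.1]
opening: 0.617
grip_force: 53.1
```

Request:
{"api": "step_arm", "payload": {"steps": [{"rx": 0,"ry": 0,"rz": 0,"dx": 0.1,"dy": 0,"dz": 0.1,"jaw": 4.6},{"rx": 0,"ry": 0,"rz": 0,"dx": 0.1,"dy": 0,"dz": 0.2,"jaw": 4.6},{"rx": 0,"ry": 0,"rz": 0,"dx": 0.1,"dy": 0,"dz": 0.2,"jaw": 4.6},{"rx": 0,"ry": 0,"rz": 0,"dx": 0.1,"dy": 0,"dz": 0.2,"jaw": 4.6}]}}

```text
t: 24.23
tool_pos: [0.4776, -0.2878, 0.0591]
orientation: [0.666, 0.746, -0.001, 0.001]
contact_force: [-2.3, 0.8, 5.3]
opening: 0.615
grip_force: 53.7
```

The jar is on the floor with 5 N of support, so I'll release it and withdraw.

Request:
{"api": "step_arm", "payload": {"steps": [{"rx": 0,"ry": 0,"rz": 0,"dx": 0,"dy": 0,"dz": 0,"jaw": 5.4},{"rx": 0,"ry": 0,"rz": 0,"dx": 0,"dy": 0,"dz": 0,"jaw": 6.2},{"rx": 0,"ry": 0,"rz": 0,"dx": 0,"dy": 0,"dz": 0,"jaw": 7.5},{"rx": 0,"ry": 0,"rz": 0,"dx": 0,"dy": 0,"dz": 0,"jaw": 7.5},{"rx": 0,"ry": 0,"rz": 0,"dx": 0,"dy": 0,"dz": -2,"jaw": 7.5},{"rx": 0,"ry": 0,"rz": 0,"dx": 0,"dy": 0,"dz": -6,"jaw": 7.5},{"rx": 0,"ry": 0,"rz": 0,"dx": 0,"dy": 0,"dz": -10,"jaw": 7.5},{"rx": 0,"ry": 0,"rz": 0,"dx": 0,"dy": 0,"dz": -14,"jaw": 7.5}]}}

```text
t: 24.9
tool_pos: [0.4767, -0.2866, 0.1989]
orientation: [0.666, 0.746, -0.001, -0.001]
contact_force: [-0.0, -0.8, -0.4]
opening: 0.878
grip_force: 0.0
```

```bash
python3 go.py .36 .05 .22 1.684
```

```text
t 24.9 p [ 0.4767 -0.2866  0.1989] psi 1.684 z [-0.002 -0.    -1.   ] open 0.878 gf 0.0 F [-0.  -0.8 -0.4]
d [34.76 -7.8  -2.09] r [-0.002  0.    -0.   ] q6 1.6
```

Request:
{"api": "step_arm", "payload": {"steps": [{"rx": 0,"ry": 0,"rz": 0,"dx": 4,"dy": -0.5,"dz": -2,"jaw": 7.5},{"rx": 0,"ry": 0,"rz": 0,"dx": 8,"dy": -1.5,"dz": -2,"jaw": 7.5},{"rx": 0,"ry": 0,"rz": 0,"dx": 12,"dy": -2.5,"dz": -2,"jaw": 7.5},{"rx": 0,"ry": 0,"rz": 0,"dx": 16,"dy": -3.5,"dz": -2,"jaw": 7.5},{"rx": 0,"ry": 0,"rz": 0,"dx": 20,"dy": -4.5,"dz": -2,"jaw": 7.5},{"rx": 0,"ry": 0,"rz": 0,"dx": 24,"dy": -5,"dz": -2,"jaw": 7.5},{"rx": 0,"ry": 0,"rz": 0,"dx": 28,"dy": -5,"dz": -2,"jaw": 7.5},{"rx": 0,"ry": 0,"rz": 0,"dx": 31,"dy": -5,"dz": -2,"jaw": 7.5}]}}

```text
t: 25.57
tool_pos: [0.3912, 0.0177, 0.2176]
orientation: [0.666, 0.746, -0.0, 0.0]
contact_force: [0.5, 0.4, 0.4]
opening: 0.878
grip_force: 0.0
```

Request:
{"api": "step_arm", "payload": {"steps": [{"rx": 0,"ry": 0,"rz": 0,"dx": 1,"dy": 0,"dz": 0,"jaw": 7.5},{"rx": 0,"ry": 0,"rz": 0,"dx": 1,"dy": 0,"dz": 0,"jaw": 7.5},{"rx": 0,"ry": 0,"rz": 0,"dx": 1,"dy": 0,"dz": 0,"jaw": 7.5}]}}

```text
t: 25.82
tool_pos: [0.3915, 0.0255, 0.2176]
orientation: [0.665, 0.746, -0.001, 0.001]
contact_force: [-0.8, -0.5, -0.6]
opening: 0.879
grip_force: 0.0
```

Run:
```python
from h import *
t=cam('top','tend.png')['frame'];s=cam('side')['frame']
a=cv2.resize(t[145:295,335:525],None,fx=3,fy=3,interpolation=cv2.INTER_CUBIC)
b=cv2.resize(s[120:200,255:360],None,fx=2,fy=2,interpolation=cv2.INTER_CUBIC)
o=np.zeros((a.shape[0],800,3),np.uint8);o[:,:a.shape[1]]=a;o[:b.shape[0],575:575+b.shape[1]]=b
cv2.imwrite('pics/end.png',o[:,:,::-1]);print(a.shape,b.shape)
```

```text
(450, 570, 3) (160, 210, 3)
```

View pics/end.png

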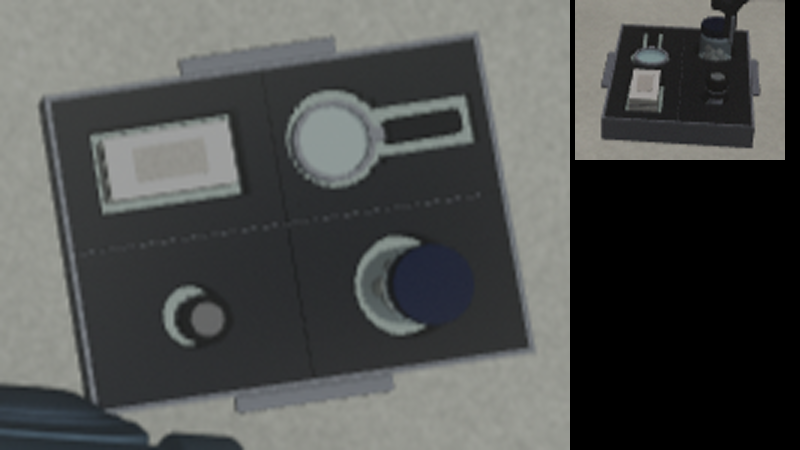

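All four sit in their cut-outs. The lid at (430,284) and eyepiece top at (207,319) look offset because of parallax, so I'll check them numerically before handing in.

Run:
```python
from h import *
import pickle
c=pickle.load(open('cams.pkl','rb'))['top']
q=lambda u,v:(335+(u-1)/3,145+(v-1)/3)
a=px2w(c,*q(430,284),.088)[:2]-[.4756,-.2888];b=px2w(c,*q(207,319),.073)[:2]-[.4589,-.1422]
m=px2w(c,*q(332,139),.036)[:2]-[.5783,-.2465];s=px2w(c,*q(171,161),.054)[:2]-[.565,-.1297]
for x in(a,b,m,s):print((x*1000).round(1))
if all(np.linalg.norm(x)<.009 for x in(a,b,m,s)): print(bot.hand_in())
```

```text
[0. 1.]
[-2.3 -2.4]
[0.2 1.8]
[-0.1  0.7]
the job is handed in; nothing more can be done
None
```

The jar, eyepiece, slide box and magnifier are each in their own cut-out, within about 4 mm of centre by the final image check, and the job was handed in at about 26 s of the 115 s allowed; no verdict came back.

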